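Correct a mispacked board-carrier case

TASK

Open the dark hinged-lid case and check its three board carriers against the colour tags on its front: one carrier stands in a slot whose tag has another colour. Move that carrier into a free slot of the open grey rack and bring the carrier that belongs in the emptied slot over from the rack, both slid fully down, then close the lid completely. Leave the other carriers and everything else on the bench where they are.

Things in the scene. Friction and masses are not known exactly. Their poses are not given: they have to be found in the camera images.
- case: dark grey case base, fixed; 128 (x) x 170 (y) x 62 high, walls 5.5, floor 8 thick; three slots for upright carriers along its x, 50 apart (y = 50, 0, -50). Seated carriers' tops stand 44 above its rim. Origin: centre of the underside; x points away from the front, where the tags are; z up.
- lid (a joint): angle of the case's deep lid, rad: 0 closed, 1.85 fully open (leaning back past upright). A shell 128 x 170 x 50 high on the 62 high rim (closed: 112 high), hinged on the far (+x) rim; 0.3 kg. The hinge has friction (0.4 Nm): the lid stays where it is left; moving it at its front edge takes up to 6 N.
- lid_handle (a point): middle of the round steel bar of the lid's bow handle: diameter 10, 80 long along the case's y with a post at each end, 32 above the lid's top face, 22 behind its front edge. Closed: 144 above the bench, x = -42 in the case frame. The bar can turn between gripper pads. Its frame turns with the lid.
- lid_hinge (a point): middle of the lid's hinge line (along the case's y), at the far rim of the case, 64 behind the case's centre and 62 above the bench; its axes are the case's.
- tag_yellow: yellow tag on the outer front face of the case; marks the slot straight behind it. Origin: not on the tag (72 behind, 23 below it) but at the slot floor's centre, where a seated carrier's origin is, 8 above the bench; x along the slot, z up. Slot 8.4 wide for the 6 plate, between guides at both ends that reach 50 above the bench, flared to 16 wide at 59.
- tag_white: white tag on the outer front face of the case; marks the slot straight behind it. Origin: not on the tag (72 behind, 23 below it) but at the slot floor's centre, where a seated carrier's origin is, 8 above the bench; x along the slot, z up. Slot 8.4 wide for the 6 plate, between guides at both ends that reach 50 above the bench, flared to 16 wide at 59.
- tag_blue: blue tag on the outer front face of the case; marks the slot straight behind it. Origin: not on the tag (72 behind, 23 below it) but at the slot floor's centre, where a seated carrier's origin is, 8 above the bench; x along the slot, z up. Slot 8.4 wide for the 6 plate, between guides at both ends that reach 50 above the bench, flared to 16 wide at 59.
- rack: open grey slotted rack, fixed; base plate 136 (x) x 160 (y) x 8, end walls 52 high at both x ends, three slots like those of the case, parallel to its x, 50 apart. One of the three is free at the start. Origin: centre of the underside, z up.
- rack_slot0 (a point): centre of the floor of the rack's slot at y = 50 (mm) in the rack frame, 8 above the bench; same slot size as in the case (8.4 wide, guides 50 high above the bench, flared mouths to 59); x along the slot
- rack_slot1 (a point): centre of the floor of the rack's slot at y = 0 (mm) in the rack frame, 8 above the bench; same slot size as in the case (8.4 wide, guides 50 high above the bench, flared mouths to 59); x along the slot
- rack_slot2 (a point): centre of the floor of the rack's slot at y = -50 (mm) in the rack frame, 8 above the bench; same slot size as in the case (8.4 wide, guides 50 high above the bench, flared mouths to 59); x along the slot
- carrier_yellow: Yellow board carrier, rightly in the yellow tag's slot. Aluminium plate 114 (x) x 6 (y) x 76 high with circuit boards on its -y face (out to 14 from the plate's middle, up to 66 high), on top a yellow grip bar 74 (x) x 12 (y) x 22, at 76 to 98 above the lower edge; 0.25 kg. Origin: middle of the lower edge; z up. Pinch the bar across y; lift 60 to clear the guides.
- carrier_blue: Blue board carrier, rightly in the blue tag's slot. Aluminium plate 114 (x) x 6 (y) x 76 high with circuit boards on its -y face (out to 14 from the plate's middle, up to 66 high), on top a blue grip bar 74 (x) x 12 (y) x 22, at 76 to 98 above the lower edge; 0.25 kg. Origin: middle of the lower edge; z up. Pinch the bar across y; lift 60 to clear the guides.
- carrier_stray: Second yellow board carrier, wrongly in the white tag's slot at the start. Aluminium plate 114 (x) x 6 (y) x 76 high with circuit boards on its -y face (out to 14 from the plate's middle, up to 66 high), on top a yellow grip bar 74 (x) x 12 (y) x 22, at 76 to 98 above the lower edge; 0.25 kg. Origin: middle of the lower edge; z up. Pinch the bar across y; lift 60 to clear the guides.
- carrier_white: White board carrier, in the rack at the start; it belongs in the white tag's slot. Aluminium plate 114 (x) x 6 (y) x 76 high with circuit boards on its -y face (out to 14 from the plate's middle, up to 66 high), on top a white grip bar 74 (x) x 12 (y) x 22, at 76 to 98 above the lower edge; 0.25 kg. Origin: middle of the lower edge; z up. Pinch the bar across y; lift 60 to clear the guides.
- carrier_spare: Spare blue board carrier in the rack; it stays there. Aluminium plate 114 (x) x 6 (y) x 76 high with circuit boards on its -y face (out to 14 from the plate's middle, up to 66 high), on top a blue grip bar 74 (x) x 12 (y) x 22, at 76 to 98 above the lower edge; 0.25 kg. Origin: middle of the lower edge; z up. Pinch the bar across y; lift 60 to clear the guides.
- pendant: bystander: grey hand control with keys, 170 x 92 x 29, lying flat
- hexset: bystander: red folding hex key set, 26 x 85 x 18

How it is judged (in metres and radians):
On the way, in this order (a step that is already met when the one before it is completed fails the run):
1. the case's lid is open (value of joint lid above 1.2 rad), for 0.2 s.
2. the wrongly packed carrier has been taken out of the case (horizontal distance between carrier_stray and case above 0.14 m), for 0.2 s.
3. the white carrier is seated in the white tag's slot (horizontal distance between carrier_white and tag_white below 0.007 m and z of carrier_white in the frame of tag_white between -0.006 and 0.006 m and angle between the x axis of carrier_white and the x axis of tag_white, either way round below 0.1 rad and angle between carrier_white's own z axis and vertical below 0.1 rad), for 0.2 s.
4. the lid is closed again (value of joint lid below 0.05 rad), for 0.2 s.
At the end, for the whole second after the job is handed in: Lid closed (0.05 rad); the white, yellow and blue carriers each stand fully down in the case slot of their colour and the second yellow one in a rack slot (7 mm sideways, 6 mm in height, upright within 0.1 rad); the spare blue one is where it was (20 mm); all at rest (all of step 3 and value of joint lid below 0.05 rad and ((horizontal distance between carrier_stray and rack_slot0 below 0.007 m and z of carrier_stray in the frame of rack_slot0 between -0.006 and 0.006 m and angle between the x axis of carrier_stray and the x axis of rack_slot0, either way round below 0.1 rad and angle between carrier_stray's own z axis and vertical below 0.1 rad) or (horizontal distance between carrier_stray and rack_slot1 below 0.007 m and z of carrier_stray in the frame of rack_slot1 between -0.006 and 0.006 m and angle between the x axis of carrier_stray and the x axis of rack_slot1, either way round below 0.1 rad and angle between carrier_stray's own z axis and vertical below 0.1 rad) or (horizontal distance between carrier_stray and rack_slot2 below 0.007 m and z of carrier_stray in the frame of rack_slot2 between -0.006 and 0.006 m and angle between the x axis of carrier_stray and the x axis of rack_slot2, either way round below 0.1 rad and angle between carrier_stray's own z axis and vertical below 0.1 rad)) and horizontal distance between carrier_yellow and tag_yellow below 0.007 m and z of carrier_yellow in the frame of tag_yellow between -0.006 and 0.006 m and angle between the x axis of carrier_yellow and the x axis of tag_yellow, either way round below 0.1 rad and angle between each of carrier_yellow, carrier_blue's own z axis and vertical below 0.1 rad and horizontal distance between carrier_blue and tag_blue below 0.007 m and z of carrier_blue in the frame of tag_blue between -0.006 and 0.006 m and angle between the x axis of carrier_blue and the x axis of tag_blue, either way round below 0.1 rad and distance of carrier_spare from where it was at the start of the episode below 0.02 m and linear speed of each of carrier_stray, carrier_white below 0.02 m/s); the robot touches nothing.
It fails at once if a carrier that was in its right place is moved more than 30 mm (distance of any of carrier_yellow, carrier_blue, carrier_spare from where it was at the start of the episode above 0.03 m).
It fails at once if a bystander on the bench is moved more than 30 mm (distance of any of pendant, hexset from where it was at the start of the episode above 0.03 m).
It also fails if it takes over 72 s, if anything falls off the work surface, if the arm or the gripper's body presses on something with over 40 N, if the wrist force passes 120 N, or if a joint passes its speed limit or range.

ROBOT

A 7-joint arm with a two-finger parallel gripper is mounted at the origin on a cart in front of the work surface, level with it; the furniture and walls round the work are solid. World frame = base frame: x ahead of the robot, y to its left, z up, the work surface at z = 0. Lengths are in mm, angles in rad, forces in N, time in s.
With the tool pointing down it reaches from about 400 to 875 mm from the base axis. Payload 4.4 kg.
Tool frame: the origin (TCP) lies at the very end of the fingers, on their centre line; the grasp point (between the pads) lies ctrl.grip_depth behind it (ctrl.grip_depth is the distance from the TCP to the grasp point, in mm); y points along the fingers, x is the direction in which the jaws open and shut, and the axes are right-handed (so a half turn about y gives the same grasp; the last joint's range is limited). The gripper opens to 85 mm and grips with 20 to 120 N. Pads are 22 mm wide; open, the fingers measure 114 mm over their backs; the gripper's body (76 mm by 85 mm) begins 54 mm behind the grasp point. The pads swing forward as they close: fully open they stand 13 mm farther back than shut.
Start: joints at [-1.26, 0.628, 0.038, 1.517, -0.027, 0.996, -0.02], TCP at [239.143, 604.424, 231.313] pointing down, gripper open.
Joint ranges: [-3.06, 3.06], [-0.37, 2.12], [-1.25, 1.32], [0.18, 2.47], [-1.1, 4.24], [0.23, 1.98], [-2.94, 2.94]. Speed limits (rad/s): [2.57, 2.57, 3.14, 3.14, 3.14, 3.14, 3.14].

INTERFACE

Orientations are given as [roll, pitch, yaw] about the fixed x, y, z axes, in that order (R = Rz(yaw) Ry(pitch) Rx(roll)).
In Python, from cell import ctrl gives the robot as it stands.
- The arm moves only by the tool apply_moves, never from a script. Its argument "motion" is a list of rows, each a list of 5 numbers: the shift along the tool's x, y, z in cm, then the turn about the tool's y in rad, then the finger opening in cm, from 0 to 8.54. In form: [[tx, ty, tz, roll, hand], ...]. A call has 1 to 20 rows; each row is the pose to reach, as a shift and turn from the pose commanded when the call began, along the tool's axes at that moment; what a row does not reach only later rows make up. A row lasts 1/8 s, in which the tool goes at most 62.5 mm and 10.7 degrees, less where a joint would pass 70% of its speed; a pose out of reach is approached as far as the arm can. A call with a gripper value outside its range is refused whole. The fingers move at their own pace and stop on an object; the grip force is fixed at half the most. Time passes only in rows, so rows that repeat a pose let the fingers close. It gives the time, the measured TCP pose, the force and the opening at its end, in the units of the state.
- ctrl.read_state(): the state, without advancing time (a new reading comes with each control period).
- ctrl.get_image(name): name is "side" or "top" or "wrist"; returns a dict with "image" (480x640x3 uint8, red, green, blue), "vfov" (degrees; the focal length in pixels is half the picture's height over the tangent of half this angle, whatever the lens; pixels are square), "cx", "cy" (the principal point, pixels), "extrinsics" (4x4, takes a point from world to camera coordinates); the wrist camera has in their place "tool_from_camera" (4x4, takes a point from camera to tool coordinates, whose origin is the TCP and whose axes are the tool frame's). Camera axes: x right, y up, looking along -z (the intrinsics and any distortion apply to the point x, -y, -z); pixel columns grow to the right and rows downward; lengths in mm; the calibration is good to about 2 mm. A picture is of the moment at which its call begins: read the wrist's pose just before it. There is no depth.
- ctrl.finish_job(): hands the job in, once; it reports no verdict.
Trained networks look in a picture, given as the dict that the camera call returned (one of the last four; its "shot" number tells which), for a name from the list of things; names that differ only in an ending like _2 or _b are one class to them, and where a whole thing is asked for, a point or a joint stands for the part that bears it (a point fixed in the world has none). Each returns a list of dicts, best first, with "confidence" (0 to 1); they miss things now and then, are a little off and sometimes report something else, mostly with a low value. They report only what shows in the picture. A call takes as long as a camera call.
- ctrl.search_frame(picture, query): "location" ([x, y, z] in mm, in world coordinates, good to about 4 mm: the middle of the surface that is visible of it).
- ctrl.mark_of(picture, query): "location" ([x, y, z] in mm, in world coordinates, good to about 4 mm: a listed point, or the origin of a listed thing).
The state is a dict: "clock": time; "qpos": joint angles; "qd": joint speeds; "tau": joint torques, N m; "eef_pos": TCP position; "tool_rot": TCP orientation; "force": force on the tool from outside, world axes, zero at the start; "torque": the same for the moment, N m; "width": finger opening in mm.
Only numpy, scipy, OpenCV 4.12 (cv2) and the standard library are available. Lean on these libraries where they do the work, as an engineer would, in place of code of your own. Each camera call takes 0.05 s, during which the arm holds its last target.

## Working session

There is one attempt and no reset: what is moved stays moved. The work goes in short steps, Python scripts to look and compute and a tool call to move; the robot and the scene stay as the last step left them, time stands still between calls to the robot, and variables do not carry over. Pictures are saved under pics/ and viewed, and the job is handed in when it is done.

Besides the shell and the picture viewer there is one more tool, called after "Emit:" as a command line: name --pt "numbers of a row" for each row, then --argument value for the rest. apply_moves: Moves the arm, as the interface text tells. Its arguments: {"type":"object","properties":{"motion":{"type":"array","items":{"type":"array","items":{"type":"number"}}}},"required":["motion"]}

```bash
ls; mkdir -p pics; python3 - <<'E'
from cell import ctrl
import cv2
print(ctrl.read_state(), ctrl.grip_depth)
for n in ["side","top","wrist"]:
    p=ctrl.get_image(n)
    print(n,{k:v for k,v in p.items() if k!="image"})
    cv2.imwrite(f"pics/{n}0.png",p["image"][:,:,::-1])
E
```

```text
pics
{'clock': 0.0, 'qpos': array([-1.25977337,  0.62935494,  0.03845062,  1.51836462, -0.02702793,
        0.99628879, -0.01999536]), 'qd': array([-0.00174266, -0.00026809,  0.00180746, -0.0009643 , -0.00123521,
        0.00054648,  0.00024129]), 'tau': array([-7.91095208e-04, -5.63406622e+01,  1.22577868e+00, -1.93439770e+01,
        1.09732113e-02,  1.05170891e-02, -5.38415904e-06]), 'eef_pos': array([238.92089666, 603.82920911, 230.38460877]), 'tool_rot': array([-1.57080342,  0.00189764,  1.19395586]), 'force': array([ 0.53255292,  0.4201888 , -0.24075617]), 'torque': array([-0.01743386, -0.01232368, -0.0475829 ]), 'width': 85.32754629679049} 18.700000000000003
side {'vfov': 53.906391150369984, 'cx': 317.79552828682097, 'cy': 233.59386907782476, 'extrinsics': array([[ 8.82957165e-01, -4.69380795e-01,  8.26524904e-03,
        -5.01938588e+02],
       [ 1.89043669e-01,  3.71617328e-01,  9.08935120e-01,
        -1.45467809e+02],
       [-4.29708199e-01, -8.00988284e-01,  4.16855650e-01,
        -9.25066316e+02],
       [ 0.00000000e+00,  0.00000000e+00,  0.00000000e+00,
         1.0
[... 235 characters left out ...]
 1.39287903e-02,  2.07672504e-01,
        -5.02737659e+02],
       [-2.07693681e-01,  7.54753518e-05,  9.78193912e-01,
        -9.44090501e+02],
       [ 0.00000000e+00,  0.00000000e+00,  0.00000000e+00,
         1.00000000e+00]]), 'shot': 2}
wrist {'vfov': 60.31143401371596, 'cx': 317.1255545133824, 'cy': 239.63633897624652, 'tool_from_camera': array([[ 9.99999357e-01, -6.69768140e-04,  9.15046204e-04,
         7.23057573e-01],
       [ 1.05680150e-03,  2.57844727e-01, -9.66185790e-01,
        -1.41970508e+02],
       [ 4.11180621e-04,  9.66186135e-01,  2.57845269e-01,
         6.50249175e+01],
       [ 0.00000000e+00,  0.00000000e+00,  0.00000000e+00,
         1.00000000e+00]]), 'shot': 3}
```

View pics/side0.png

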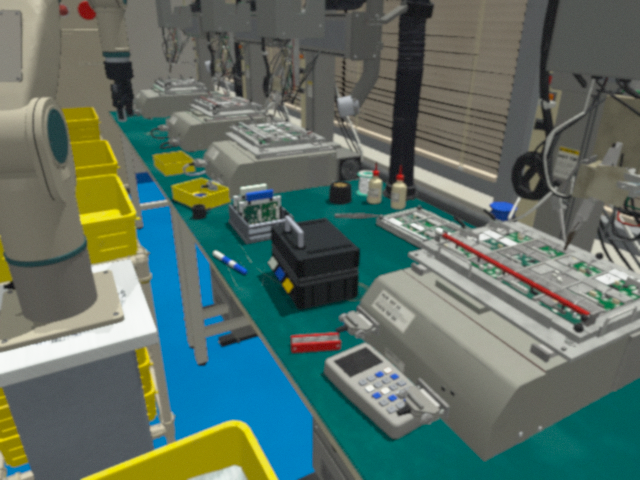

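View pics/top0.png

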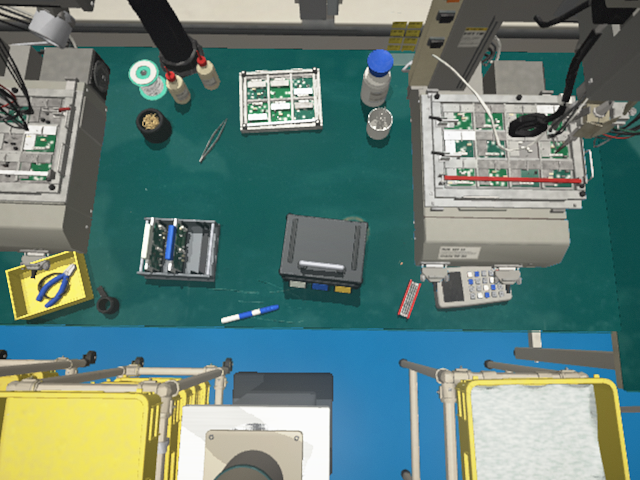

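```bash
python3 - <<'E'
from cell import ctrl
import numpy as np
np.set_printoptions(precision=1,suppress=True)
for n in ["side","top"]:
    p=ctrl.get_image(n)
    for q in ["case","lid_handle","lid_hinge","tag_yellow","tag_white","tag_blue","rack","rack_slot0","rack_slot1","rack_slot2","carrier_white","carrier_spare","pendant","hexset"]:
        print(n,q,[(np.array(r["location"]),round(r["confidence"],2)) for r in ctrl.mark_of(p,q)[:3]])
E
```

```text
side case [(array([ 481.2, -144.2,   -5.1]), 0.73)]
side lid_handle [(array([ 439.7, -140.2,  147.6]), 0.78)]
side lid_hinge [(array([490.9, 186.7,   8.4]), 0.36)]
side tag_yellow [(array([ 439.4, -140.3,  147.4]), 0.57)]
side tag_white []
side tag_blue []
side rack [(array([491.1, 188.5,   2.6]), 0.67)]
side rack_slot0 [(array([488.6, 133.4,   8.6]), 0.82), (array([490.2, 183.6,   9.7]), 0.6)]
side rack_slot1 [(array([488.6, 133.4,   8.6]), 0.82), (array([490.2, 183.6,   9.7]), 0.6)]
side rack_slot2 [(array([488.6, 133.4,   8.6]), 0.82), (array([490.2, 183.6,   9.7]), 0.6)]
side carrier_white []
side carrier_spare [(array([493.1, 182.8,   4.5]), 0.58)]
side pendant [(array([ 414.8, -477.9,    1.8]), 0.78)]
side hexset [(array([ 389.1, -338.3,    1.1]), 0.7)]
top case [(array([ 437. , -139.1,  147.5]), 0.72), (array([ 483. , -141.1,    2.7]), 0.66)]
top lid_handle [(array([ 439.3, -136. ,  148.2]), 0.9), (array([488.9, 234.1,   8.2]), 0.21)]
top lid_hinge [(array([487. , 185.6,  -0.8]), 0.47)]
top tag_yellow [(array([485.4, 182.6,  -0.4]), 0.69)]
top tag_white [(array([ 483.3, -140.3,    1.5]), 0.71)]
top tag_blue [(array([ 386.1, -335.3,    2.2]), 0.27)]
top rack [(array([486.9, 184.5,  -0.9]), 0.6), (array([492.2, 136. ,   7.6]), 0.54)]
top rack_slot0 [(array([489.5, 136.9,   8.7]), 0.73), (array([491.9, 234.8,   4.9]), 0.7), (array([488.2, 187.8,   5.8]), 0.6)]
top rack_slot1 [(array([489.5, 136.9,   8.7]), 0.73), (array([491.9, 234.8,   4.9]), 0.7), (array([488.2, 187.8,   5.8]), 0.6)]
top rack_slot2 [(array([489.5, 136.9,   8.7]), 0.73), (array([491.9, 234.8,   4.9]), 0.7), (array([488.2, 187.8,   5.8]), 0.6)]
top carrier_white [(array([491.1, 231.9,   9.9]), 0.9)]
top carrier_spare [(array([485.4, 185. ,   8.4]), 0.6)]
top pendant [(array([ 417.6, -477.6,   -1.4]), 0.96)]
top hexset [(array([ 388.5, -337.5,   -1.9]), 0.59)]
```

```bash
cat > h.py <<'E'
import numpy as np, json, os, cv2
from cell import ctrl
from scipy.spatial.transform import Rotation as Rn
np.set_printoptions(precision=2,suppress=True)
F='cmd.json'
def cmd():
    return json.load(open(F)) if os.path.exists(F) else [239.143,604.424,231.313,1.194]
def axes(yaw):
    return np.array([[np.cos(yaw),np.sin(yaw),0],[0,0,-1],[-np.sin(yaw),np.cos(yaw),0]]) # rows tool x,y,z in world
def rel(x,y,z,yaw):
    c=cmd(); d=axes(c[3])@(np.array([x,y,z])-np.array(c[:3]))
    return list(np.round(d/10,2))+[round(-(yaw-c[3]),3)]
def plan(pts):
    for p in pts: print(p, '->', rel(*p))
def commit(row):
    c=cmd(); p=np.array(c[:3])+axes(c[3]).T@(np.array(row[:3])*10)
    n=list(map(float,p))+[c[3]-row[3]]
    json.dump(n,open(F,'w')); s=ctrl.read_state()
    print('cmd',np.round(n,3),'meas',s['eef_pos'],s['tool_rot'],'t',round(s['clock'],2),'F',s['force'],'w',round(s['width'],1))
def snap(n,fn=None):
    s=ctrl.read_state(); p=ctrl.get_image(n)
    if n=='wrist':
        T=np.eye(4);T[:3,:3]=Rn.from_euler('xyz',s['tool_rot']).as_matrix();T[:3,3]=s['eef_pos']
        p['extrinsics']=np.linalg.inv(T@p['tool_from_camera'])
    if fn: cv2.imwrite('pics/'+fn+'.png',p['image'][:,:,::-1])
    np.savez('pics/'+(fn or n)+'.npz',E=p['extrinsics'],v=p['vfov'],cx=p['cx'],cy=p['cy'],im=p['image'])
    return p
def proj(p,X):
    f=240/np.tan(np.radians(p['vfov'])/2); X=np.atleast_2d(X)
    c=(p['extrinsics']@np.c_[X,np.ones(len(X))].T).T[:,:3]
    return np.c_[p['cx']+f*c[:,0]/-c[:,2], p['cy']-f*c[:,1]/-c[:,2]]
def unproj(p,uv,z):
    f=240/np.tan(np.radians(p['vfov'])/2); uv=np.atleast_2d(uv).astype(float)
    E=np.asarray(p['extrinsics']); R=E[:3,:3]; C=-R.T@E[:3,3]
    d=np.c_[(uv[:,0]-p['cx'])/f,-(uv[:,1]-p['cy'])/f,-np.ones(len(uv))]@R
    return C+d*((z-C[2])/d[:,2])[:,None]
def load(fn):
    q=np.load('pics/'+fn+'.npz'); return dict(extrinsics=q['E'],vfov=float(q['v']),cx=float(q['cx']),cy=float(q['cy']),image=q['im'])
def marks(p,qs,k=3):
    for q in qs: print(q,[(np.array(r["location"]).round(1),round(r["confidence"],2)) for r in ctrl.mark_of(p,q)[:k]])
E
python3 -c "
from h import *
plan([(470,185,330,1.5708)])"
```

```text
(470, 185, 330, 1.5708) -> [np.float64(-30.51), np.float64(-9.87), np.float64(-36.9), -0.377]
```

View pics/wrist0.png

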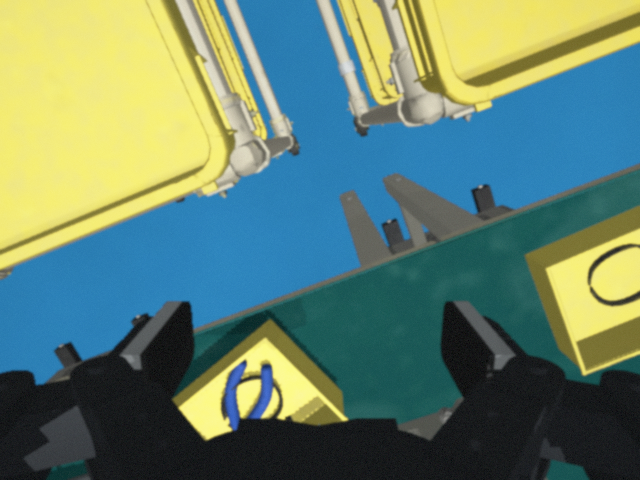

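```bash
python3 -c "
from h import *
plan([(530,185,330,1.5708),(400,400,330,1.4)])"
```

```text
(530, 185, 330, 1.5708) -> [np.float64(-28.3), np.float64(-9.87), np.float64(-42.48), -0.377]
(400, 400, 330, 1.4) -> [np.float64(-13.09), np.float64(-9.87), np.float64(-22.48), -0.206]
```

Emit:
apply_moves --pt "-3.5 -2 -5 -0.05 8.5" --pt "-7 -4 -10.5 -0.1 8.5" --pt "-10 -6 -16 -0.15 8.5" --pt "-13.5 -8 -21 -0.2 8.5" --pt "-17 -9.9 -26 -0.25 8.5" --pt "-20 -9.9 -31 -0.3 8.5" --pt "-24 -9.9 -36 -0.35 8.5" --pt "-28.3 -9.9 -42.5 -0.377 8.5" --pt "-28.3 -9.9 -42.5 -0.377 8.5" --pt "-28.3 -9.9 -42.5 -0.377 8.5"

```text
clock: 2.9
eef_pos: [531.3, 182.3, 330.3]
tool_rot: [-1.571, 0.001, 1.566]
force: [0.6, 0.9, 0.6]
width: 85.0
```

```bash
python3 -c "
from h import *
commit([-28.3,-9.9,-42.5,-0.377])
p=snap('wrist','w1')
marks(p,['rack','rack_slot0','carrier_white','carrier_spare'])"
```

```text
cmd [530.2  184.9  330.31   1.57] meas [531.34 182.28 330.29] [-1.57  0.    1.57] t 2.9 F [0.61 0.86 0.56] w 85.0
rack [(array([492.2, 187.7,  -0.5]), 0.62)]
rack_slot0 [(array([491.7, 183.8,   4.2]), 0.91), (array([491.1, 231.5,   8. ]), 0.74), (array([490.3, 132.5,   7. ]), 0.65)]
carrier_white []
carrier_spare [(array([490.6, 180.6,   6.5]), 0.55)]
```

View pics/w1.png

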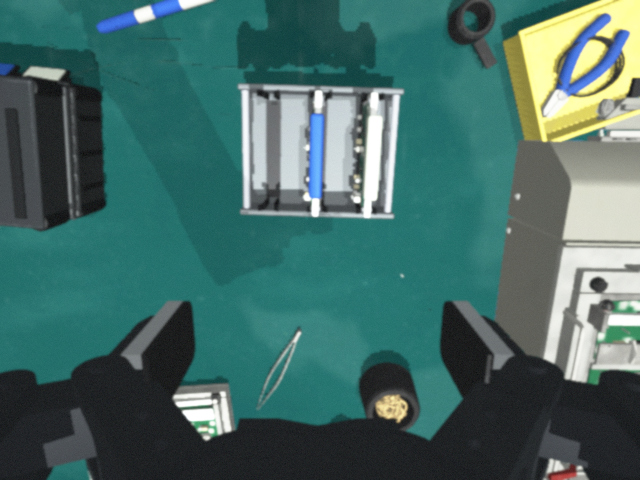

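```bash
python3 - <<'E'
from h import *
p=load('w1'); im=p['image'].astype(int); hsv=cv2.cvtColor(p['image'],cv2.COLOR_RGB2HSV)
sub=np.zeros((480,640),bool); sub[85:220,240:405]=True
blue=sub&(hsv[...,0]>100)&(hsv[...,0]<130)&(hsv[...,1]>130)
white=sub&(hsv[...,1]<40)&(hsv[...,2]>190)
for n,m in(('blue',blue),('white',white)):
    k,l,st,c=cv2.connectedComponentsWithStats(m.astype(np.uint8)); i=1+np.argmax(st[1:,4])
    for j in range(1,k):
        if st[j,4]>25: print(n,st[j],c[j])
    ys,xs=np.nonzero(l==i); r=cv2.minAreaRect(np.c_[xs,ys].astype(np.float32)); print(r)
    b=unproj(p,cv2.boxPoints(r),106); print(b)
    d=np.array([b[1]-b[0],b[2]-b[1]]); print(b.mean(0),np.linalg.norm(d,axis=1),np.arctan2(d[:,1],d[:,0]))
# rack outer corners at wall top z=52
c=[(241,88),(403,90),(393,216),(241,214)]
print(unproj(p,c,52))
cv2.imwrite('pics/w1c.png',cv2.resize(p['image'][75:230,230:415,::-1],None,fx=4,fy=4,interpolation=cv2.INTER_CUBIC))
E
```

```text
blue [ 308  113   16   85 1112] [315.86 154.71]
((315.5989685058594, 155.0563507080078), (14.179474830627441, 84.00428771972656), 1.0416266918182373)
[[524.76 174.08 106.  ]
 [453.02 176.12 106.  ]
 [453.28 188.14 106.  ]
 [525.05 186.74 106.  ]]
[489.03 181.27 106.  ] [71.77 12.03] [3.11 1.55]
white [264  86  45   4 114] [285.66  87.68]
white [333  88  19   4  55] [342.22  89.69]
white [242  90   8 118 699] [245.44 145.38]
white [314  90   9  23 174] [318.11 100.72]
white [ 339   90   64  128 2623] [378.55 154.63]
white [253  98  13  91 973] [258.94 144.49]
white [ 281   99   26   91 1855] [291.33 142.92]
white [ 325  100   28   91 1984] [337.4  144.85]
white [302 144   7   7  33] [305.7  147.18]
white [303 192  17  25 193] [312.81 204.43]
white [352 196   9   7  52] [356.27 198.83]
((370.5497131347656, 152.883056640625), (52.908878326416016, 130.09378051757812), 4.610649585723877)
[[541.87 202.09 106.  ]
 [431.6  209.82 106.  ]
 [435.16 253.98 106.  ]
 [546.   249.89 106.  ]]
[488.66 228.95 106.  ] [110.54  44.3 ] [3.07 1.49]
[[427.85 109.78  52.  ]
 [430.39 265.21  52.  ]
 [553.65 260.89  52.  ]
 [550.88 103.37  52.  ]]
```

View pics/w1c.png

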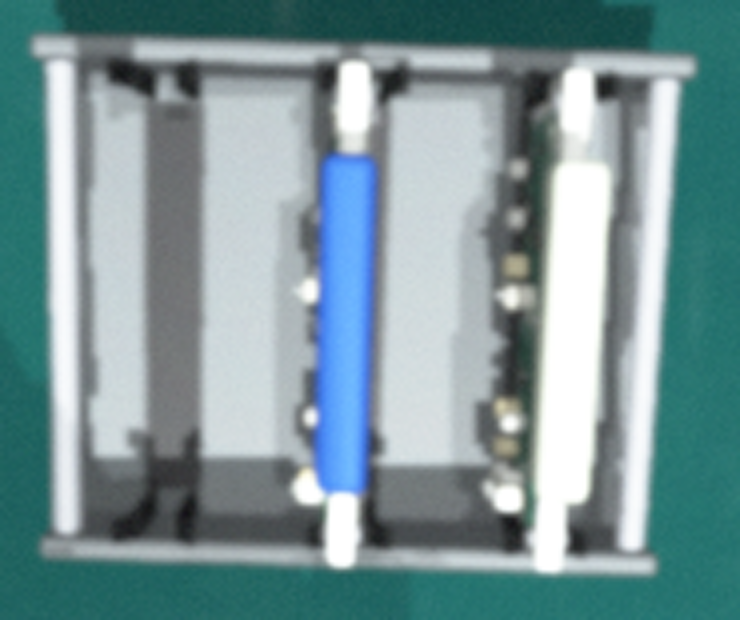

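```bash
python3 - <<'E'
from h import *
from scipy.optimize import least_squares
p=load('w1')
def px(l): return np.array([(230+a/4,75+b/4) for a,b in l])
obs=np.r_[px([(323,155),(377,155),(318,492),(366,495)]),px([(555,165),(610,165),(537,500),(590,503)]),px([(33,38),(695,57),(656,575),(42,557)])]
def model(q):
    x,y,t=q[:3]
    L=[]
    for s in (0,50):
        L+=[(-37,s-6,106),(-37,s+6,106),(37,s-6,106),(37,s+6,106)]
    L+=[(-68,-80,52),(-68,80,52),(68,80,52),(68,-80,52)]
    L=np.array(L,float);c,s=np.cos(t),np.sin(t)
    return np.c_[x+c*L[:,0]-s*L[:,1],y+s*L[:,0]+c*L[:,1],L[:,2]]
for idx in (slice(0,8),slice(8,12),slice(0,12)):
    r=least_squares(lambda q:(proj(p,model(q))-obs)[idx].ravel(),[490,184,0]); print(r.x, np.sqrt(np.mean(r.fun**2)))
print(r.fun.reshape(-1,2))
E
```

```text
[490.25 181.77  -0.03] 0.8451606919932364
[491.32 184.51  -0.03] 3.3641018628783588
[490.58 182.53  -0.03] 2.3021173379916013
[[ 0.4  -0.35]
 [ 1.04  0.05]
 [-0.29  1.81]
 [ 1.12  1.43]
 [ 1.27 -1.18]
 [ 1.64 -0.78]
 [ 0.8   1.33]
 [ 0.94  0.94]
 [-2.97 -5.11]
 [-1.07 -5.05]
 [-1.84  4.25]
 [-2.08  4.61]]
```

```bash
python3 - <<'E'
from h import *
s=ctrl.read_state(); print(s['eef_pos'],s['tool_rot'],s['qd'],s['clock'],s['qpos'])
p=snap('wrist','w2')
marks(p,['rack_slot0'])
s=ctrl.read_state(); print(s['eef_pos'],s['tool_rot'],s['clock'])
plan([(440,-138,300,0),(470,20,320,.8)])
E
```

```text
[529.26 186.8  330.33] [-1.57 -0.    1.57] [-0.   -0.    0.01  0.    0.   -0.    0.  ] 3.15 [-0.41  0.4   0.03  1.63 -0.01  1.11  1.2 ]
rack_slot0 [(array([493.8, 184.2,   6.5]), 0.98), (array([492.7, 235.9,   9.5]), 0.97), (array([490.1, 134.4,   8.3]), 0.57)]
[529.56 186.29 330.38] [-1.57 -0.    1.57] 3.25
(440, -138, 300, 0) -> [np.float64(-32.29), np.float64(3.03), np.float64(9.03), 1.571]
(470, 20, 320, 0.8) -> [np.float64(-16.49), np.float64(1.03), np.float64(6.02), 0.771]
```

```bash
python3 - <<'E'
from h import *
from scipy.optimize import least_squares
for fn in ('w1','w2'):
    p=load(fn); hsv=cv2.cvtColor(p['image'],cv2.COLOR_RGB2HSV)
    sub=np.zeros((480,640),bool); sub[85:230,240:405]=True
    m=sub&(hsv[...,0]>100)&(hsv[...,0]<130)&(hsv[...,1]>130)
    ys,xs=np.nonzero(m); print(xs.mean(),ys.mean(),unproj(p,[(xs.mean(),ys.mean())],104))
p=load('w2')
cv2.imwrite('pics/w2c.png',cv2.resize(p['image'][75:230,230:415,::-1],None,fx=4,fy=4,interpolation=cv2.INTER_CUBIC))
E
```

```text
315.85791366906477 154.7140287769784 [[487.93 181.51 104.  ]]
310.64806480648065 157.2979297929793 [[487.89 181.49 104.  ]]
```

View pics/w2c.png

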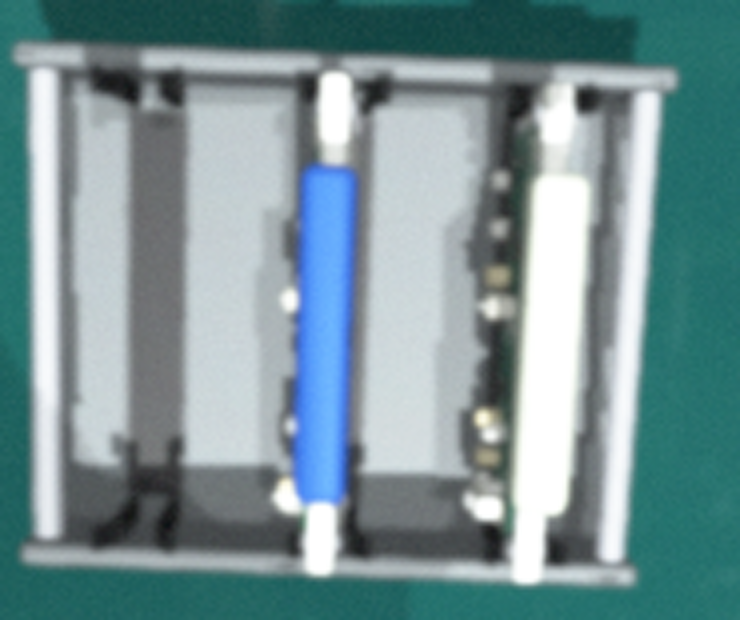

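```bash
python3 - <<'E'
from h import *
plan([(440,-180,300,0),(470,20,320,.8)])
E
```

```text
(440, -180, 300, 0) -> [np.float64(-36.49), np.float64(3.03), np.float64(9.03), 1.571]
(470, 20, 320, 0.8) -> [np.float64(-16.49), np.float64(1.03), np.float64(6.02), 0.771]
```

Emit:
apply_moves --pt "-4 0.3 1 0.18 6" --pt "-8 0.7 2 0.36 5" --pt "-12 1 3 0.54 4" --pt "-16 1.3 4 0.72 4" --pt "-20 1.7 5 0.9 4" --pt "-24 2 6 1.08 4" --pt "-28 2.4 7 1.26 4" --pt "-32 2.7 8 1.42 4" --pt "-36.5 3 9 1.571 4" --pt "-36.5 3 9 1.571 4" --pt "-36.5 3 9 1.571 4" --pt "-36.5 3 9 1.571 4"

```text
clock: 4.75
eef_pos: [440.8, -178.6, 300.3]
tool_rot: [-1.57, -0.0, 0.003]
force: [0.3, -0.2, 0.2]
width: 40.4
```

```bash
python3 -c "
from h import *
commit([-36.5,3,9,1.571])
p=snap('wrist','w3')
marks(p,['lid_handle','case','lid_hinge','tag_white'])"
```

```text
cmd [ 440.27 -180.12  300.31    0.  ] meas [ 440.79 -178.59  300.27] [-1.57 -0.    0.  ] t 4.75 F [ 0.29 -0.19  0.22] w 40.4
lid_handle [(array([ 436.1, -134.3,  146.2]), 0.62)]
case [(array([ 479.3, -145.3,   -1.7]), 0.71)]
lid_hinge []
tag_white []
```

View pics/w3.png

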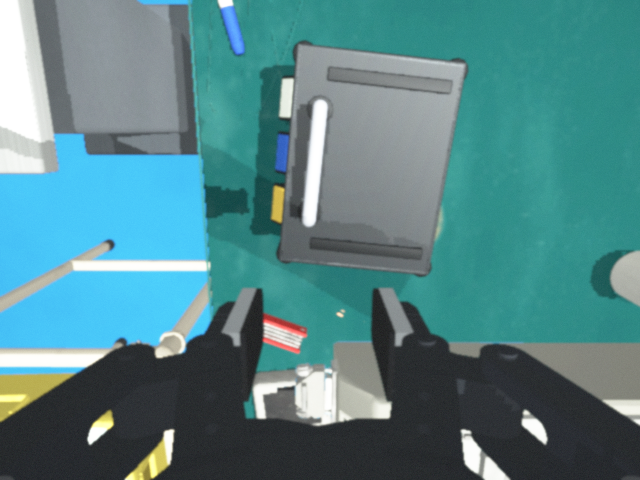

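```bash
python3 - <<'E'
from h import *
from scipy.optimize import least_squares
p=load('w3')
g=p['image'].max(2); m=(g>200).astype(np.uint8); m[:90]=0;m[240:]=0;m[:,:297]=0;m[:,335:]=0
ys,xs=np.nonzero(m); r=cv2.minAreaRect(np.c_[xs,ys].astype(np.float32)); print(r, unproj(p,cv2.boxPoints(r),147), unproj(p,[r[0]],147))
print(unproj(p,[(310,223),(320,98)],146))
cor=[(297,44),(467,61),(430,273),(282,259)]
b=unproj(p,cor,112); print(b, np.linalg.norm(np.roll(b,-1,0)-b,axis=1))
cv2.imwrite('pics/w3c.png',cv2.resize(p['image'][35:285,260:480,::-1],None,fx=3,fy=3)[:600])
cv2.imwrite('pics/w3c.png',cv2.resize(p['image'][35:285,260:480,::-1],(528,600),interpolation=cv2.INTER_CUBIC))
E
```

```text
((314.3698425292969, 162.48631286621094), (13.713706970214844, 126.09283447265625), 6.009006023406982) [[ 429.18 -180.4   147.  ]
 [ 438.7   -93.18  147.  ]
 [ 447.96  -94.07  147.  ]
 [ 439.18 -181.44  147.  ]] [[ 438.93 -135.58  147.  ]]
[[ 435.8  -179.5   146.  ]
 [ 442.67  -92.41  146.  ]]
[[ 425.76  -52.51  112.  ]
 [ 551.74  -63.66  112.  ]
 [ 536.65 -230.07  112.  ]
 [ 411.7  -218.14  112.  ]] [126.47 167.09 125.52 166.23]
```

View pics/w3c.png

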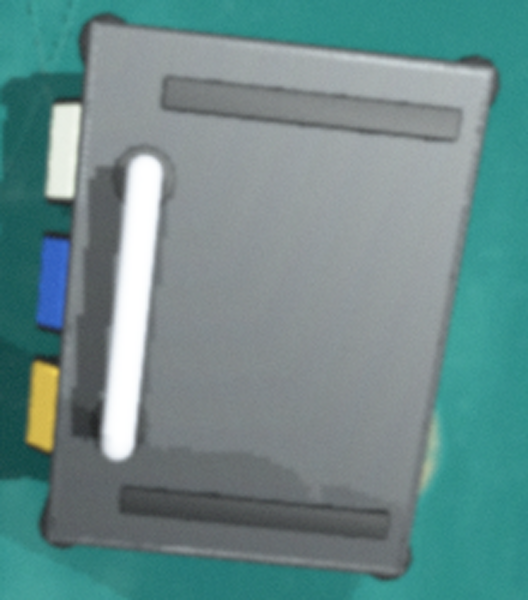

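```bash
python3 - <<'E'
from h import *
plan([(439.2,-136.5,190,-.09),(439.2,-136.5,127,-.09)])
E
```

```text
(439.2, -136.5, 190, -0.09) -> [np.float64(-0.11), np.float64(11.03), np.float64(4.36), 0.09]
(439.2, -136.5, 127, -0.09) -> [np.float64(-0.11), np.float64(17.33), np.float64(4.36), 0.09]
```

Emit:
apply_moves --pt "-0.1 4 2 0.05 4" --pt "-0.15 8 4.2 0.09 4" --pt "-0.15 12 4.2 0.09 4" --pt "-0.15 14 4.2 0.09 4" --pt "-0.15 15.5 4.2 0.09 4" --pt "-0.15 16.8 4.2 0.09 4" --pt "-0.15 17.3 4.2 0.09 4" --pt "-0.15 17.3 4.2 0.09 4"

```text
clock: 6.0
eef_pos: [438.8, -138.2, 127.3]
tool_rot: [-1.571, 0.0, -0.09]
force: [0.3, 0.4, 0.8]
width: 39.9
```

```bash
python3 -c "
from h import *
commit([-.15,17.3,4.2,.09])
p=snap('wrist','w4')
p=snap('side','s4')
q=p['image'][180:330,230:400,::-1]
cv2.imwrite('pics/s4c.png',cv2.resize(q,None,fx=4,fy=4,interpolation=cv2.INTER_CUBIC))"
```

```text
cmd [ 438.77 -138.12  127.31   -0.09] meas [ 438.79 -138.17  127.27] [-1.57  0.   -0.09] t 6.0 F [0.25 0.37 0.85] w 39.9
```

View pics/w4.png

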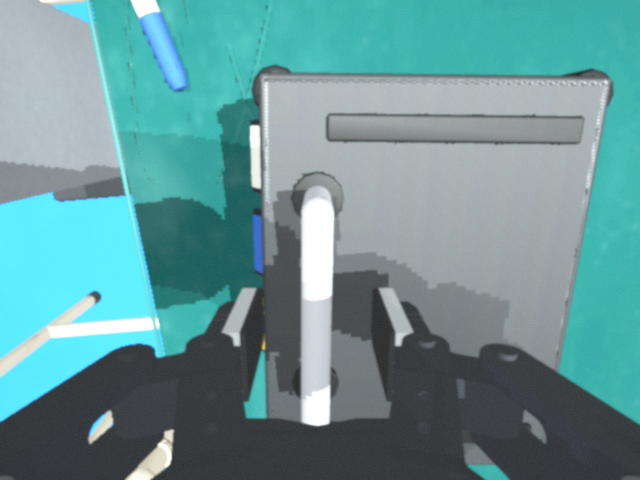

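View pics/s4c.png

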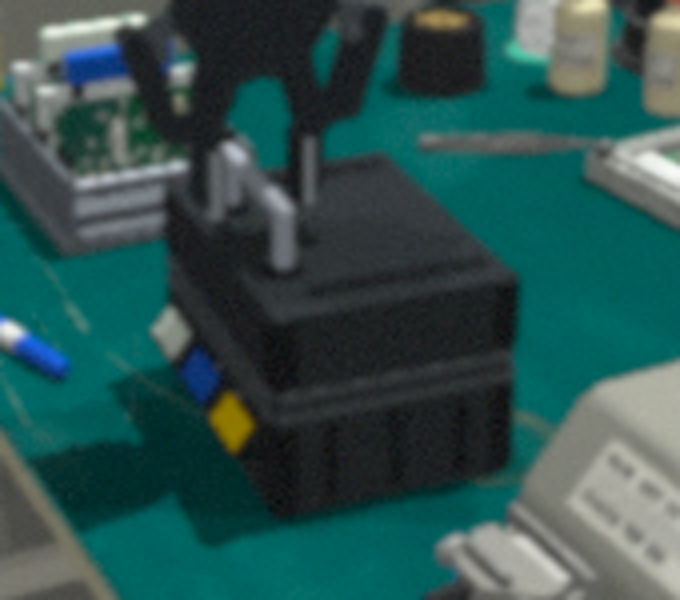

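```bash
python3 - <<'E'
import numpy as np
a0=np.arctan2(82,-106);R=np.hypot(82,106)
for t in np.r_[.05,.12,np.arange(.25,1.73,.14),1.7]:
    print(round(t,2), np.round([(R*np.cos(a0-t)+106)/10, -(R*np.sin(a0-t)-82)/10],1).tolist())
E
```

```text
0.05 [0.4, -0.5]
0.12 [1.1, -1.2]
0.25 [2.4, -2.4]
0.39 [3.9, -3.4]
0.53 [5.6, -4.2]
0.67 [7.4, -4.8]
0.81 [9.2, -5.1]
0.95 [11.1, -5.2]
1.09 [13.0, -5.0]
1.23 [14.8, -4.5]
1.37 [16.5, -3.8]
1.51 [18.1, -2.9]
1.65 [19.6, -1.7]
1.7 [20.1, -1.3]
```

Emit:
apply_moves --pt "0 0 0 0 0" --pt "0 0 0 0 0" --pt "0 0 0 0 0" --pt "0 0 0 0 0"

```text
clock: 6.6
eef_pos: [438.3, -138.1, 127.7]
tool_rot: [-1.57, 0.0, -0.091]
force: [-1.2, -0.0, 5.0]
width: 7.8
```

Emit:
apply_moves --pt "0.4 -0.5 0 0 0" --pt "1.1 -1.2 0 0 0" --pt "2.4 -2.4 0 0 0" --pt "3.9 -3.4 0 0 0" --pt "5.6 -4.2 0 0 0" --pt "7.4 -4.8 0 0 0" --pt "7.4 -4.8 0 0 0"

```text
clock: 7.48
eef_pos: [513.2, -145.6, 177.4]
tool_rot: [-1.571, -0.001, -0.09]
force: [-4.1, -0.6, 11.9]
width: 7.6
```

```bash
python3 -c "
from h import *
commit([7.4,-4.8,0,0])
p=snap('side','s5')
q=p['image'][150:330,210:400,::-1]
cv2.imwrite('pics/s5c.png',cv2.resize(q,None,fx=3,fy=3,interpolation=cv2.INTER_CUBIC))"
```

```text
cmd [ 512.48 -144.77  175.31   -0.09] meas [ 513.22 -145.64  177.41] [-1.57 -0.   -0.09] t 7.47 F [-4.12 -0.59 11.92] w 7.6
```

View pics/s5c.png

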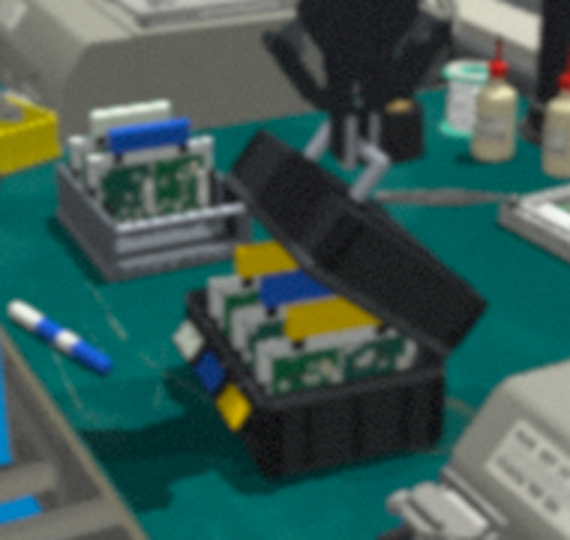

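Emit:
apply_moves --pt "1.8 -0.3 0 0 0" --pt "3.7 -0.4 0 0 0" --pt "5.6 -0.2 0 0 0" --pt "7.4 0.3 0 0 0" --pt "9.1 1.0 0 0 0" --pt "10.7 1.9 0 0 0" --pt "12.2 3.1 0 0 0" --pt "12.7 3.5 0 0 0" --pt "12.7 3.5 0 0 0"

```text
clock: 8.65
eef_pos: [639.9, -158.0, 140.2]
tool_rot: [-1.574, -0.002, -0.091]
force: [0.3, -6.3, -3.4]
width: 7.8
```

```bash
python3 -c "
from h import *
commit([12.7,3.5,0,0])
p=snap('side','s6')
q=p['image'][150:330,210:400,::-1]
cv2.imwrite('pics/s6c.png',cv2.resize(q,None,fx=3,fy=3,interpolation=cv2.INTER_CUBIC))
p=snap('wrist','w6')"
```

```text
cmd [ 638.96 -156.18  140.31   -0.09] meas [ 639.92 -158.03  140.18] [-1.57 -0.   -0.09] t 8.65 F [ 0.28 -6.28 -3.41] w 7.8
```

View pics/s6c.png

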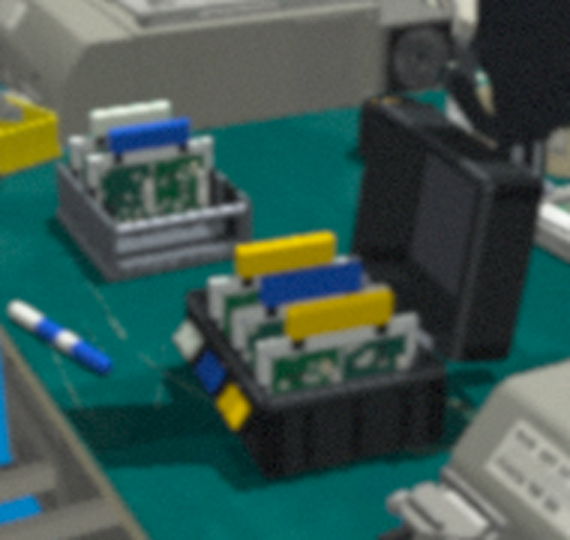

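View pics/w6.png

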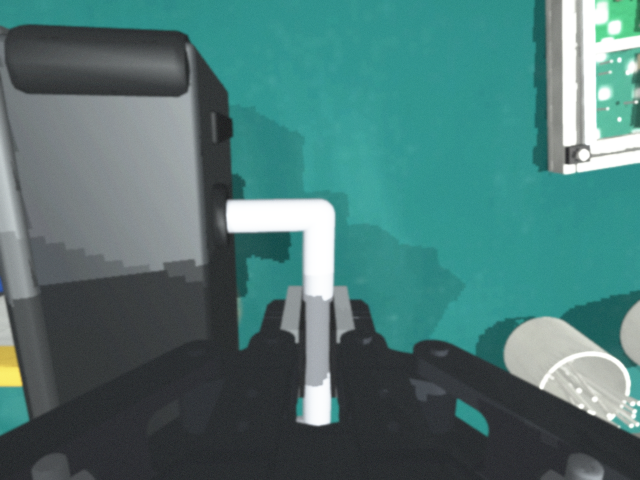

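```bash
python3 -c "
from h import *
plan([(486,-90.7,260,1.481),(486,-90.7,190,1.481)])"
```

```text
(486, -90.7, 260, 1.481) -> [np.float64(-15.82), np.float64(-11.97), np.float64(5.15), -1.571]
(486, -90.7, 190, 1.481) -> [np.float64(-15.82), np.float64(-4.97), np.float64(5.15), -1.571]
```

Emit:
apply_moves --pt "0 0 0 0 2.4" --pt "0 0 0 0 2.4" --pt "0 -2 0 0 2.4" --pt "0 -6 0 0 2.4" --pt "0 -12 0 0 2.4" --pt "-1.5 -12 0.5 -0.17 3" --pt "-3 -12 1 -0.34 3" --pt "-4.5 -12 1.5 -0.52 3" --pt "-6 -12 2 -0.7 3" --pt "-8 -12 2.5 -0.87 3" --pt "-10 -12 3 -1.05 3" --pt "-12 -12 4 -1.22 3" --pt "-14 -11 4.5 -1.4 3" --pt "-15.8 -9 5.15 -1.571 3" --pt "-15.8 -9 5.15 -1.571 3" --pt "-15.8 -9 5.15 -1.571 3" --pt "-15.8 -9 5.15 -1.571 3"

```text
clock: 10.88
eef_pos: [487.5, -90.9, 231.0]
tool_rot: [-1.573, 0.0, 1.479]
force: [0.4, -1.0, -0.2]
width: 30.2
```

```bash
python3 -c "
from h import *
commit([-15.8,-9,5.15,-1.571])
p=snap('side','s7')
q=p['image'][150:330,210:400,::-1]
cv2.imwrite('pics/s7c.png',cv2.resize(q,None,fx=3,fy=3,interpolation=cv2.INTER_CUBIC))
p=snap('wrist','w7')
marks(p,['carrier_stray','carrier_blue','tag_blue'])"
```

```text
cmd [486.23 -90.69 230.31   1.48] meas [487.51 -90.92 230.97] [-1.57  0.    1.48] t 10.88 F [ 0.38 -0.97 -0.16] w 30.2
carrier_stray [(array([484.5, -95.7,   7.5]), 0.76), (array([ 475.5, -145.5,    9.1]), 0.67), (array([ 481.6, -144.3,   -1.6]), 0.58)]
carrier_blue [(array([ 475.6, -143.4,    3.9]), 0.82), (array([482.7, -97.3,   7.3]), 0.5)]
tag_blue [(array([ 484.1, -142.4,    7.5]), 0.84), (array([482. , -92.8,   3. ]), 0.73), (array([491.6, 135.5,   8.3]), 0.39)]
```

View pics/s7c.png

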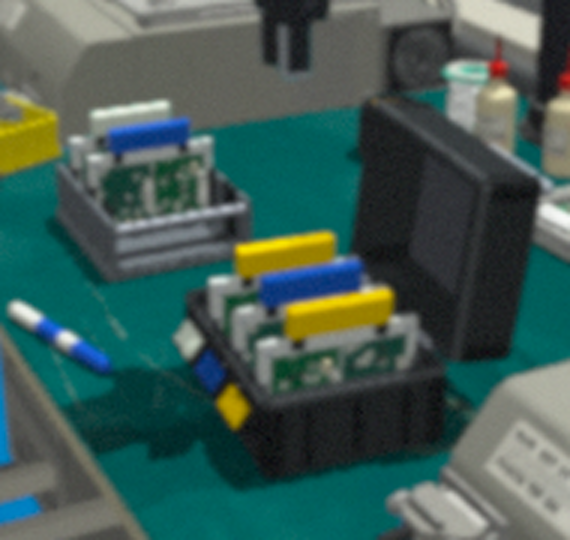

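View pics/w7.png

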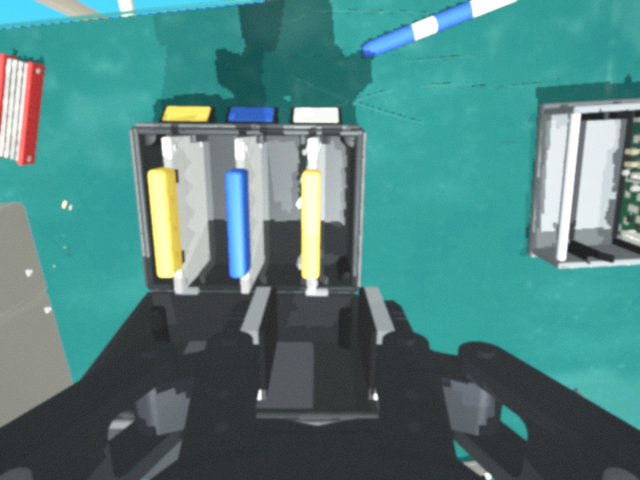

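```bash
python3 - <<'E'
from h import *
p=load('w7'); hsv=cv2.cvtColor(p['image'],cv2.COLOR_RGB2HSV)
def bar(n,lo,hi,x0,x1):
    m=np.zeros((480,640),np.uint8); m[150:300,x0:x1]=((hsv[...,0]>lo)&(hsv[...,0]<hi)&(hsv[...,1]>100)&(hsv[...,2]>90))[150:300,x0:x1]
    r=cv2.minAreaRect(np.argwhere(m)[:,::-1].astype(np.float32)); b=unproj(p,cv2.boxPoints(r),106)
    d=np.array([b[1]-b[0],b[2]-b[1]]); print(n,r,b.mean(0),np.linalg.norm(d,axis=1),np.arctan2(d[:,1],d[:,0]))
bar('stray',15,35,290,340); bar('blue',100,130,210,260); bar('yel',15,35,140,200)
cor=[(134,127),(366,127),(362,288),(150,290)]
b=unproj(p,cor,62); print(b,b.mean(0),np.linalg.norm(np.roll(b,-1,0)-b,axis=1))
E
```

```text
stray ((310.4999694824219, 223.99996948242188), (107.99998474121094, 18.999996185302734), 90.0) [483.95 -94.6  106.  ] [12.15 73.34] [ 1.48 -0.09]
blue ((237.2555694580078, 223.46780395507812), (111.0660629272461, 23.043710708618164), 88.53119659423828) [ 479.28 -142.87  106.  ] [14.74 75.34] [ 1.51 -0.11]
yel ((165.30740356445312, 222.3811492919922), (111.8116455078125, 29.876794815063477), 84.80557250976562) [ 474.25 -190.14  106.  ] [19.25 75.36] [ 1.57 -0.09]
[[ 409.17 -216.93   62.  ]
 [ 424.43  -49.21   62.  ]
 [ 548.84  -59.92   62.  ]
 [ 535.15 -230.05   62.  ]] [ 479.4  -139.03   62.  ] [168.41 124.87 170.68 126.66]
```

```bash
python3 - <<'E'
from h import *
p=load('w7')
for z in (31,):
    print(unproj(p,[(316,115),(252.5,115),(187.5,115)],z))
cv2.imwrite('pics/w7c.png',cv2.resize(p['image'][100:300,125:375,::-1],None,fx=3,fy=3,interpolation=cv2.INTER_CUBIC))
E
```

```text
[[ 411.87  -84.6    31.  ]
 [ 407.31 -134.72   31.  ]
 [ 402.64 -186.03   31.  ]]
```

View pics/w7c.png

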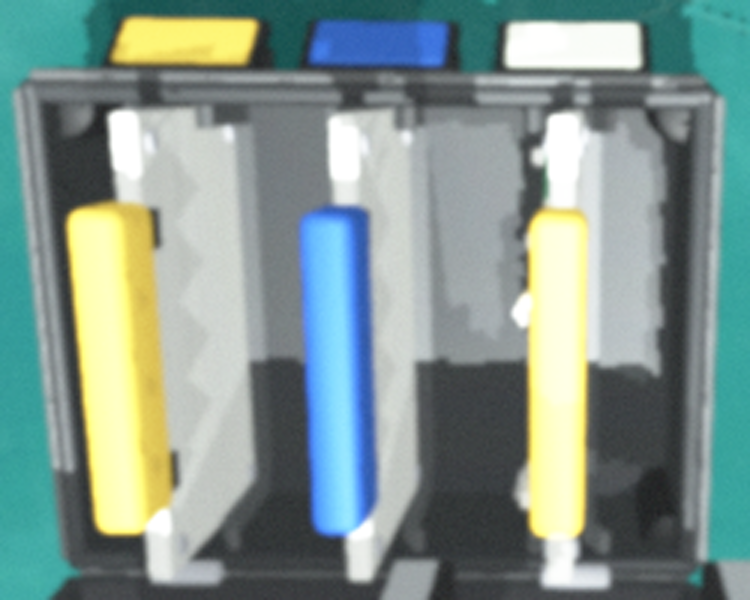

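Emit:
apply_moves --pt "-0.05 5 0.3 0 3" --pt "-0.05 9 0.3 0 3" --pt "-0.05 12 0.3 0 3" --pt "-0.05 14 0.3 0 3" --pt "-0.05 15 0.3 0 3" --pt "-0.05 15 0.3 0 3" --pt "-0.05 15 0.3 0 0" --pt "-0.05 15 0.3 0 0" --pt "-0.05 15 0.3 0 0" --pt "-0.05 15 0.3 0 0"

```text
clock: 12.38
eef_pos: [483.9, -91.3, 81.2]
tool_rot: [-1.573, 0.0, 1.481]
force: [1.3, -0.8, 6.8]
width: 11.0
```

```bash
python3 -c "
from h import *
commit([-.05,15,.3,0])
p=snap('side','s8')
q=p['image'][150:330,210:400,::-1]
cv2.imwrite('pics/s8c.png',cv2.resize(q,None,fx=3,fy=3,interpolation=cv2.INTER_CUBIC))
p=snap('wrist','w8')
"
```

```text
cmd [483.2  -90.92  80.31   1.48] meas [483.89 -91.32  81.18] [-1.57  0.    1.48] t 12.38 F [ 1.28 -0.8   6.85] w 11.0
```

View pics/s8c.png

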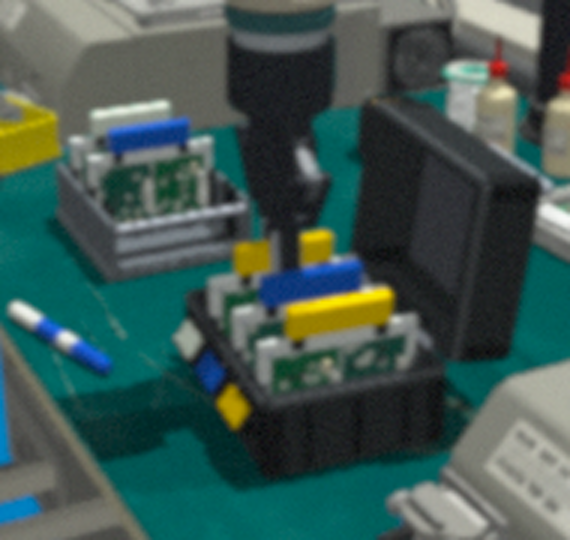

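View pics/w8.png

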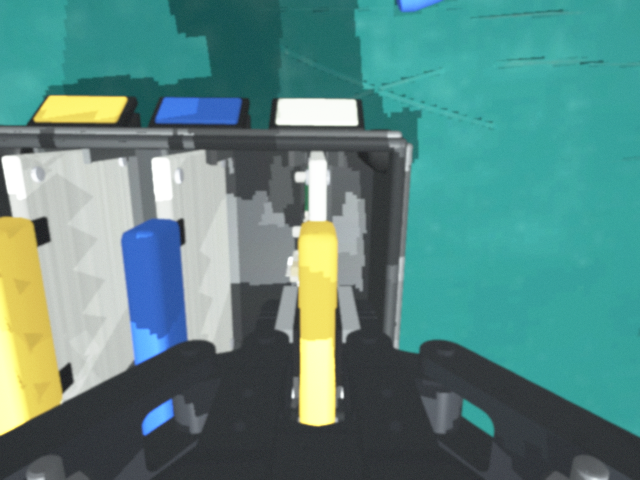

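```bash
python3 -c "
from h import *
plan([(483.2,-90.92,200,1.481),(488.7,134.5,205,1.541)])"
```

```text
(483.2, -90.92, 200, 1.481) -> [np.float64(-0.0), np.float64(-11.97), np.float64(-0.0), -0.0]
(488.7, 134.5, 205, 1.541) -> [np.float64(22.5), np.float64(-12.47), np.float64(1.47), -0.06]
```

Emit:
apply_moves --pt "0 -1 0 0 0" --pt "0 -3 0 0 0" --pt "0 -6 0 0 0" --pt "0 -9 0 0 0" --pt "0 -12.5 0 0 0" --pt "3 -12.5 0.2 -0.01 0" --pt "7 -12.5 0.5 -0.02 0" --pt "11 -12.5 0.7 -0.03 0" --pt "15 -12.5 1 -0.04 0" --pt "19 -12.5 1.2 -0.05 0" --pt "22.5 -12.5 1.47 -0.06 0" --pt "22.5 -12.5 1.47 -0.06 0" --pt "22.5 -12.5 1.47 -0.06 0"

```text
clock: 14.1
eef_pos: [488.2, 133.9, 205.4]
tool_rot: [-1.57, 0.001, 1.541]
force: [-0.8, -0.1, -1.8]
width: 10.8
```

```bash
python3 -c "
from h import *
commit([22.5,-12.5,1.47,-.06])
p=snap('side','s9')
q=p['image'][130:330,200:400,::-1]
cv2.imwrite('pics/s9c.png',cv2.resize(q,None,fx=3,fy=3,interpolation=cv2.INTER_CUBIC))
p=snap('wrist','w9')
p=snap('top','t9')
cv2.imwrite('pics/t9c.png',cv2.resize(p['image'][190:300,120:400,::-1],None,fx=2.8,fy=2.8,interpolation=cv2.INTER_CUBIC))
"
```

```text
cmd [488.73 134.49 205.31   1.54] meas [488.18 133.91 205.35] [-1.57  0.    1.54] t 14.1 F [-0.83 -0.13 -1.85] w 10.8
```

View pics/s9c.png

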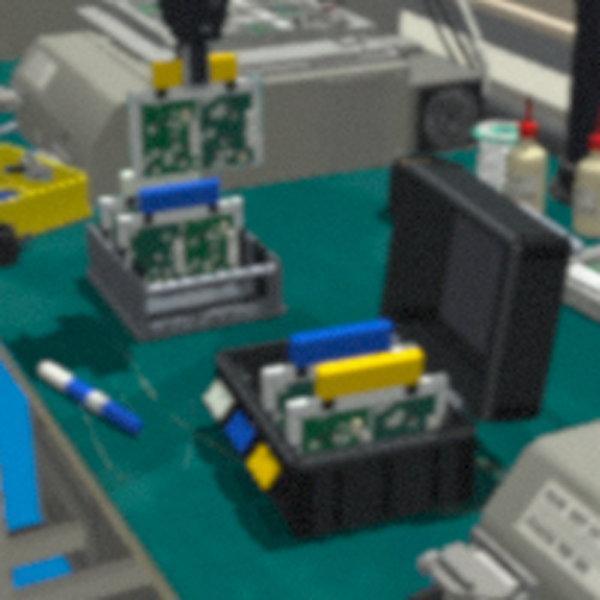

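View pics/w9.png

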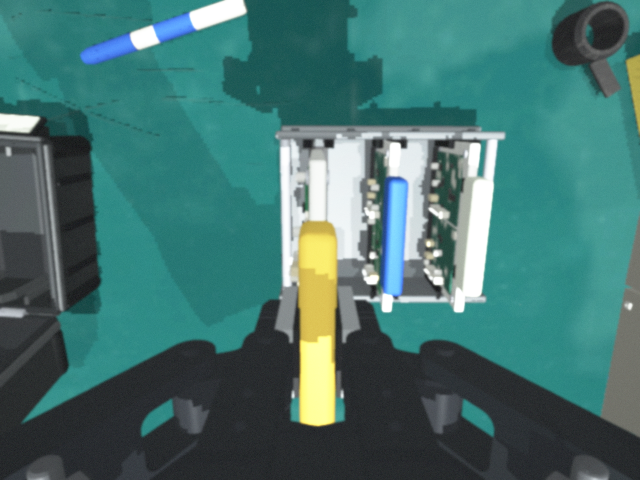

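View pics/t9c.png

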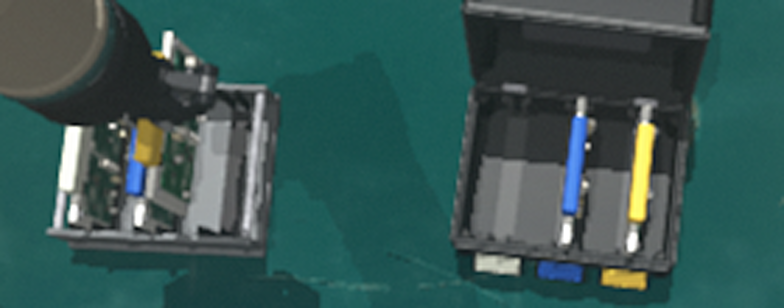

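```bash
python3 -c "
from h import *
p=load('w9')
cv2.imwrite('pics/w9c.png',cv2.resize(p['image'][115:245,270:420,::-1],None,fx=4.6,fy=4.6,interpolation=cv2.INTER_CUBIC))
p=load('w2')
cv2.imwrite('pics/w2d.png',cv2.resize(p['image'][80:225,230:310,::-1],None,fx=4.1,fy=4.1,interpolation=cv2.INTER_CUBIC))
"
```

```text
(no output)
```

View pics/w9c.png

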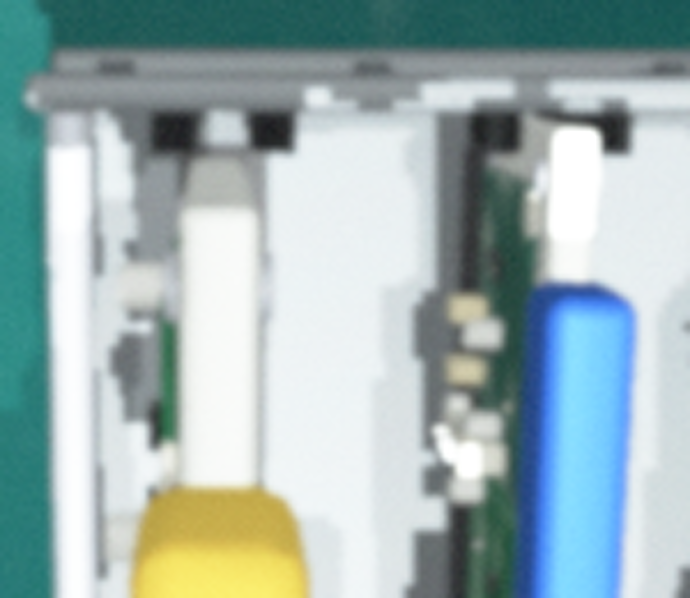

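View pics/w2d.png

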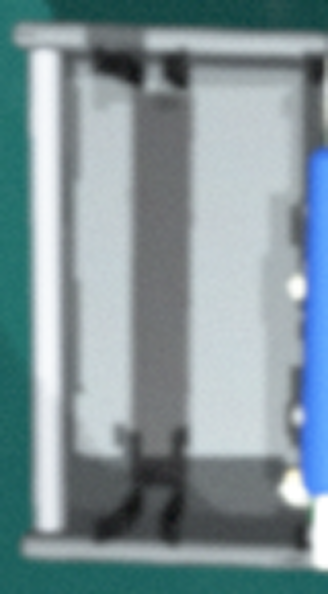

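Emit:
apply_moves --pt "0.1 3 0 0 0" --pt "0.1 6 0 0 0" --pt "0.1 7 0 0 0" --pt "0.1 7.6 0 0 0" --pt "0.1 8.2 0 0 0" --pt "0.1 8.8 0 0 0" --pt "0.1 9.4 0 0 0" --pt "0.1 9.4 0 0 0"

```text
clock: 15.25
eef_pos: [480.7, 135.3, 113.1]
tool_rot: [-1.557, 0.002, 1.542]
force: [-20.9, -0.8, 31.3]
width: 10.9
```

```bash
python3 -c "
from h import *
commit([.1,9.4,0,0])
p=snap('side','s10')
q=p['image'][130:330,200:400,::-1]
cv2.imwrite('pics/s10c.png',cv2.resize(q,None,fx=3,fy=3,interpolation=cv2.INTER_CUBIC))
p=snap('wrist','w10')
"
```

```text
cmd [488.76 135.49 111.31   1.54] meas [480.67 135.34 113.13] [-1.56  0.    1.54] t 15.25 F [-20.93  -0.77  31.34] w 10.9
```

View pics/s10c.png

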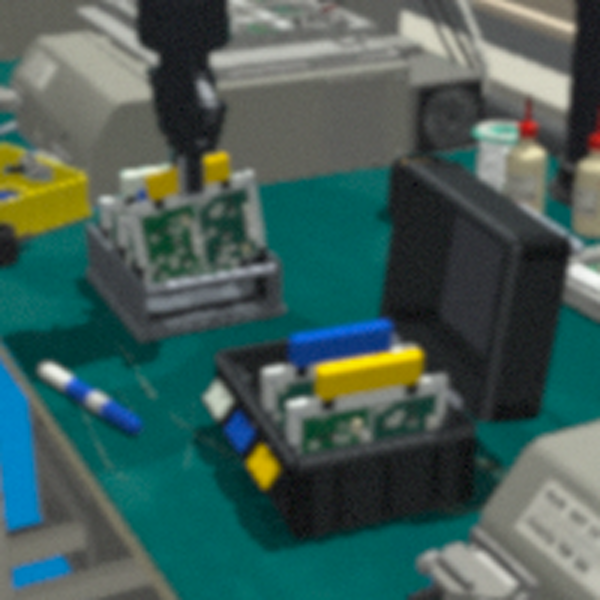

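View pics/w10.png

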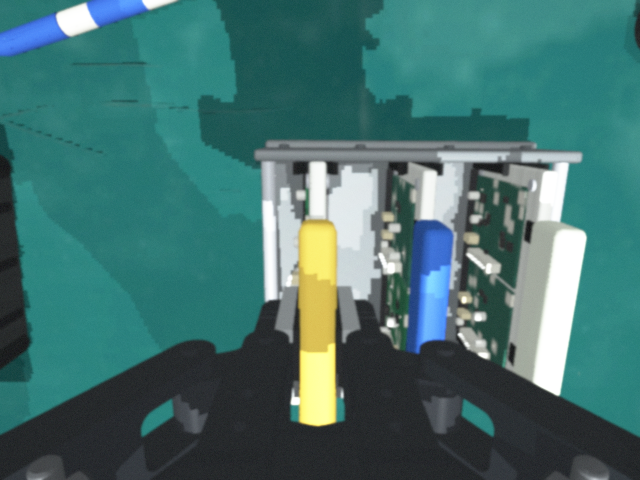

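Emit:
apply_moves --pt "0 -1 0.3 0 0" --pt "0 -3 0.6 0 0" --pt "0 -5 0.6 0 0" --pt "0 -7 0.6 0 0" --pt "0 -7 0.6 0 0" --pt "0 -7 0.6 0 0"

```text
clock: 16.1
eef_pos: [482.7, 135.6, 181.0]
tool_rot: [-1.571, 0.0, 1.541]
force: [-0.9, -0.3, -3.1]
width: 10.8
```

```bash
python3 -c "
from h import *
commit([0,-7,.6,0])
p=snap('side','s11')
q=p['image'][130:330,200:400,::-1]
q=p['image'][160:250,220:310,::-1]
cv2.imwrite('pics/s11c.png',cv2.resize(q,None,fx=6.5,fy=6.5,interpolation=cv2.INTER_CUBIC))
p=snap('wrist','w11')
"
```

```text
cmd [482.77 135.67 181.31   1.54] meas [482.68 135.58 180.98] [-1.57  0.    1.54] t 16.1 F [-0.92 -0.3  -3.12] w 10.8
```

View pics/s11c.png

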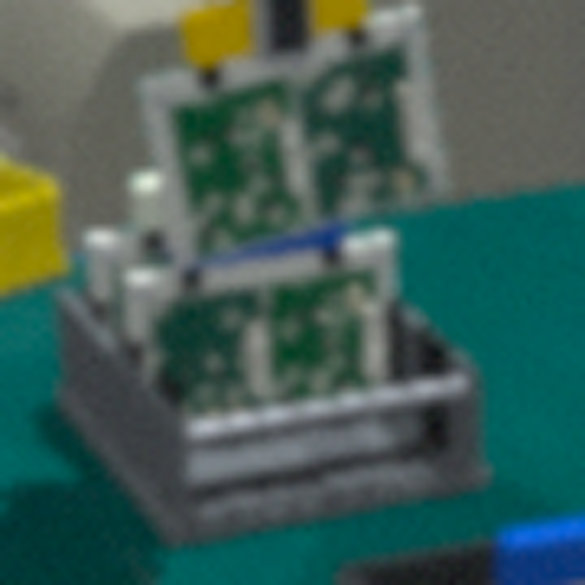

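View pics/w11.png

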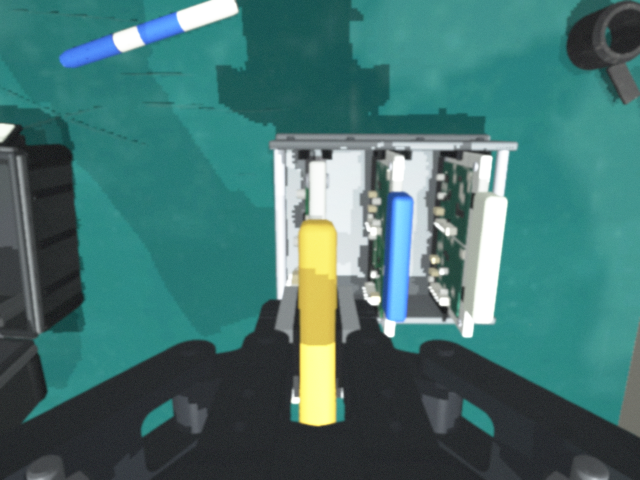

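```bash
python3 - <<'E'
from h import *
for fn,tz in (('w8',81.2),('w9',205.4),('w10',113.1)):
    p=load(fn)
    print(fn,unproj(p,[(318,222),(318,425)],tz+25.5))
p=load('w9')
# rack end walls at z=52 : front outer/inner, rear
print(unproj(p,[(390,131),(390,138)],52), unproj(p,[(480,299),(450,300)],52))
p=load('w2')
print(unproj(p,[(230+340/4,75+50/4),(230+340/4,75+62/4),(230+320/4,75+580/4)],52), unproj(p,[(230+335/4,75+72/4),(230+318/4,75+572/4)],84))
p=load('w11'); print(unproj(p,[(400,148),(400,320)],52),unproj(p,[(400,194),(396,320)],106))
cv2.imwrite('pics/w11c.png',cv2.resize(p['image'][125:345,265:525,::-1],None,fx=3,fy=2.7,interpolation=cv2.INTER_CUBIC))
E
```

```text
w8 [[444.98 -87.02 106.7 ]
 [513.59 -93.16 106.7 ]]
w9 [[449.43 135.29 230.9 ]
 [518.19 133.23 230.9 ]]
w10 [[442.15 137.29 138.6 ]
 [510.55 135.42 138.6 ]]
[[426.07 185.86  52.  ]
 [430.78 185.92  52.  ]] [[553.19 256.82  52.  ]
 [553.33 233.82  52.  ]]
[[425.4  184.9   52.  ]
 [428.11 184.91  52.  ]
 [555.25 180.01  52.  ]] [[432.99 183.96  84.  ]
 [546.39 180.07  84.  ]]
[[430.54 190.48  52.  ]
 [550.8  193.12  52.  ]] [[451.72 180.55 106.  ]
 [524.2  179.85 106.  ]]
```

View pics/w11c.png

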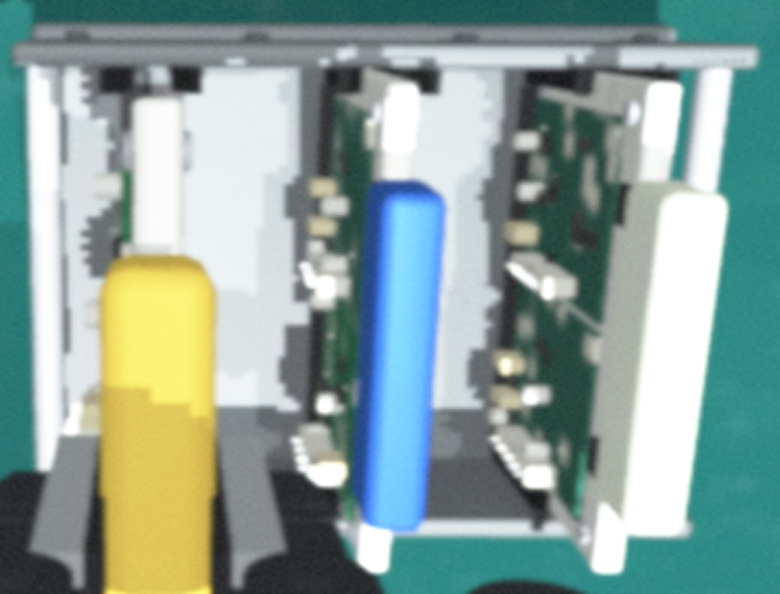

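```bash
python3 - <<'E'
from h import *
p=load('w2')
f=lambda l:[(230+a/4.1,80+b/4.1) for a,b in l]
print('front,rear guide gap z55',unproj(p,f([(152,70),(160,480)]),55))
print('strip z8',unproj(p,f([(162,100),(160,450)]),8))
p=load('w9'); print(unproj(p,[(318.8,143)],55)); 
E
python3 -c "
from h import *
p=load('w10')
cv2.imwrite('pics/w10c.png',cv2.resize(p['image'][130:310,250:370,::-1],None,fx=3.3,fy=3.3,interpolation=cv2.INTER_CUBIC))
p=load('s10');cv2.imwrite('pics/s10d.png',cv2.resize(p['image'][160:250,220:310,::-1],None,fx=6.5,fy=6.5,interpolation=cv2.INTER_CUBIC))
"
```

```text
front,rear guide gap z55 [[434.49 139.05  55.  ]
 [530.92 138.39  55.  ]]
strip z8 [[438.51 136.04   8.  ]
 [530.09 133.12   8.  ]]
[[432.55 136.42  55.  ]]
```

View pics/w10c.png

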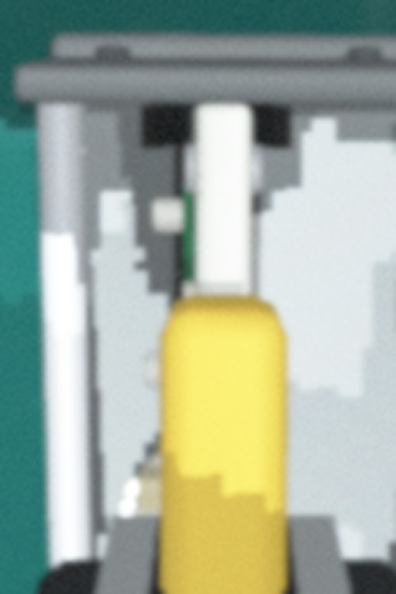

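View pics/s10d.png

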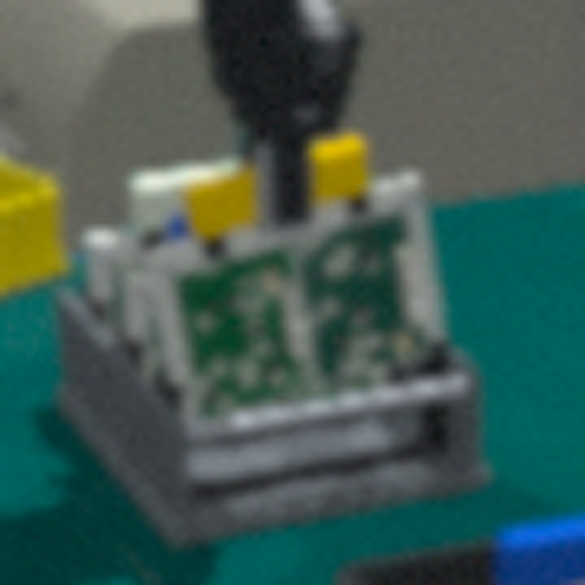

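```bash
python3 - <<'E'
from h import *
p=load('w8'); print('w8 plate front', unproj(p,[(318,152)],85.2-0.9)[0]+[57,0,0], load('w8')['extrinsics'][:3,3])
cv2.imwrite('pics/w8c.png',cv2.resize(p['image'][130:240,250:410,::-1],None,fx=4.5,fy=4.5,interpolation=cv2.INTER_CUBIC))
p=load('w9'); print('w9 plate front', unproj(p,[(318,115+205/4.6)],209)[0]+[57,0,0])
p=load('w7'); print('w7 plate front/rear z84', unproj(p,[(125+562/3,100+112/3),(125+562/3,100+582/3)],84))
p=load('w2'); print('w2 spare plate', unproj(p,[(230+335/4,75+72/4),(230+318/4,75+572/4)],84), unproj(p,[(230+557/4,75+86/4),(230+525/4,75+582/4)],84))
E
```

```text
w8 plate front [483.49 -85.35  84.3 ] [  47.15  468.3  -105.08]
w9 plate front [490.21 135.79 209.  ]
w7 plate front/rear z84 [[427.75 -88.37  84.  ]
 [541.34 -99.05  84.  ]]
w2 spare plate [[432.99 183.96  84.  ]
 [546.39 180.07  84.  ]] [[435.75 233.4   84.  ]
 [548.66 229.79  84.  ]]
```

View pics/w8c.png

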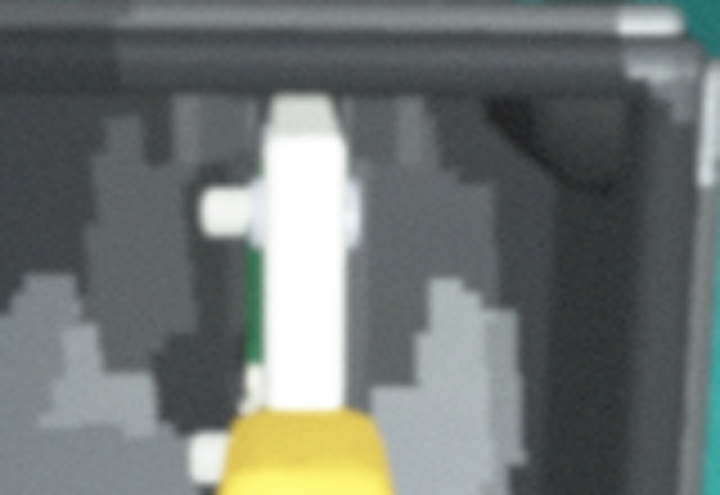

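Emit:
apply_moves --pt "-4 0 0 0 0" --pt "-8 0 0 0 0" --pt "-11 2 0 0 0" --pt "-11 6 0 0 0" --pt "-11 9 0 0 0" --pt "-11 10 0 0 0" --pt "-11 10.3 0 0 0" --pt "-11 10.6 0 0 0" --pt "-11 10.8 0 0 0" --pt "-11 10.8 0 0 0"

```text
clock: 17.45
eef_pos: [482.5, 25.8, 75.8]
tool_rot: [-1.577, -0.0, 1.541]
force: [0.2, -0.2, 11.0]
width: 10.8
```

```bash
python3 -c "
from h import *
commit([-11,10.8,0,0])
p=snap('side','s12')
q=p['image'][180:290,220:320,::-1]
cv2.imwrite('pics/s12c.png',cv2.resize(q,None,fx=5.4,fy=5.4,interpolation=cv2.INTER_CUBIC))
"
```

```text
cmd [479.49  25.72  73.31   1.54] meas [482.5   25.75  75.84] [-1.58 -0.    1.54] t 17.45 F [ 0.16 -0.16 11.  ] w 10.8
```

View pics/s12c.png

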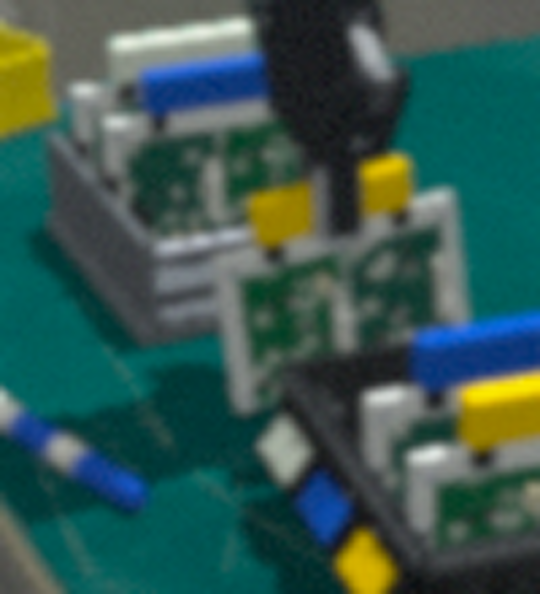

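Emit:
apply_moves --pt "0 0.1 0 0 0" --pt "0 0.2 0 0 0" --pt "0 0.3 0 0 0" --pt "0 0.3 0 0 0" --pt "0 0.3 0 0 0"

```text
clock: 18.12
eef_pos: [485.5, 25.7, 74.1]
tool_rot: [-1.584, -0.001, 1.541]
force: [3.0, -0.7, 17.7]
width: 10.7
```

```bash
python3 -c "
from h import *
commit([0,.3,0,0])
p=snap('side','s13')
q=p['image'][180:290,220:320,::-1]
cv2.imwrite('pics/s13c.png',cv2.resize(q,None,fx=5.4,fy=5.4,interpolation=cv2.INTER_CUBIC))
"
```

```text
cmd [479.49  25.72  70.31   1.54] meas [485.48  25.73  74.07] [-1.58 -0.    1.54] t 18.12 F [ 2.99 -0.71 17.65] w 10.7
```

View pics/s13c.png

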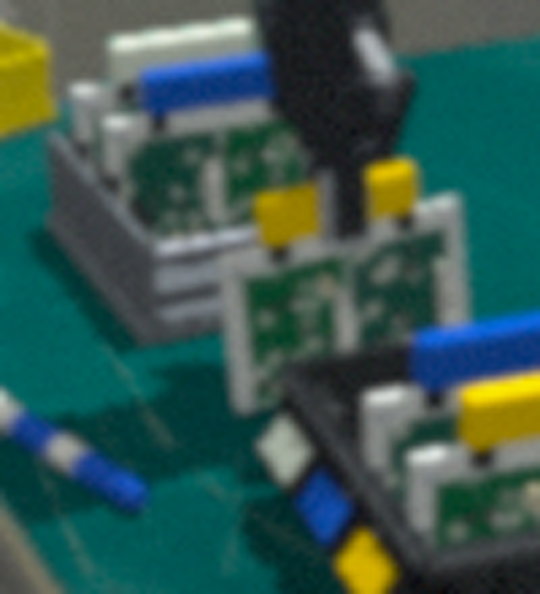

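Emit:
apply_moves --pt "0 -0.3 0 0 0" --pt "0 -0.3 0 0 1.3" --pt "0 -0.3 0 0 1.6" --pt "0 -0.3 0 0 1.6" --pt "0 -0.3 0 0 1.6" --pt "0 -0.3 0 0 0" --pt "0 -0.3 0 0 0" --pt "0 -0.3 0 0 0"

```text
clock: 19.18
eef_pos: [479.4, 25.8, 73.2]
tool_rot: [-1.571, -0.0, 1.541]
force: [-1.2, 1.0, 1.7]
width: 11.1
```

```bash
python3 -c "
from h import *
commit([0,-.3,0,0])
p=snap('side','s14')
q=p['image'][180:290,220:320,::-1]
cv2.imwrite('pics/s14c.png',cv2.resize(q,None,fx=5.4,fy=5.4,interpolation=cv2.INTER_CUBIC))
p=snap('wrist','w14')
"
```

```text
cmd [479.49  25.72  73.31   1.54] meas [479.36  25.79  73.24] [-1.57 -0.    1.54] t 19.18 F [-1.17  1.03  1.65] w 11.1
```

View pics/s14c.png

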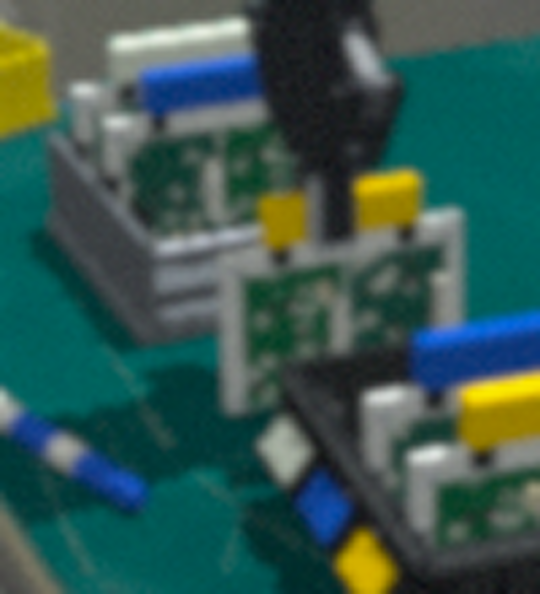

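View pics/w14.png

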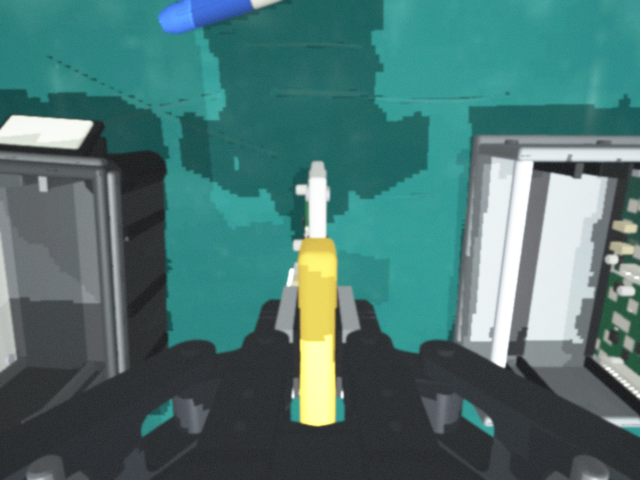

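```bash
python3 - <<'E'
from h import *
p=load('w14')
cv2.imwrite('pics/w14c.png',cv2.resize(p['image'][150:270,270:370,::-1],None,fx=5,fy=5,interpolation=cv2.INTER_CUBIC))
for v in (170,175,180): print(v,unproj(p,[(318,v)],76))
for v in (236,240,244): print(v,unproj(p,[(318,v)],98))
p=load('w8')
print(unproj(p,[(318,159.6)],84),unproj(p,[(318,222)],106))
E
```

```text
170 [[427.63  28.09  76.  ]]
175 [[429.29  28.05  76.  ]]
180 [[430.96  28.    76.  ]]
236 [[444.72  27.57  98.  ]]
240 [[445.93  27.54  98.  ]]
244 [[447.15  27.5   98.  ]]
[[428.96 -85.57  84.  ]] [[445.14 -87.03 106.  ]]
```

View pics/w14c.png

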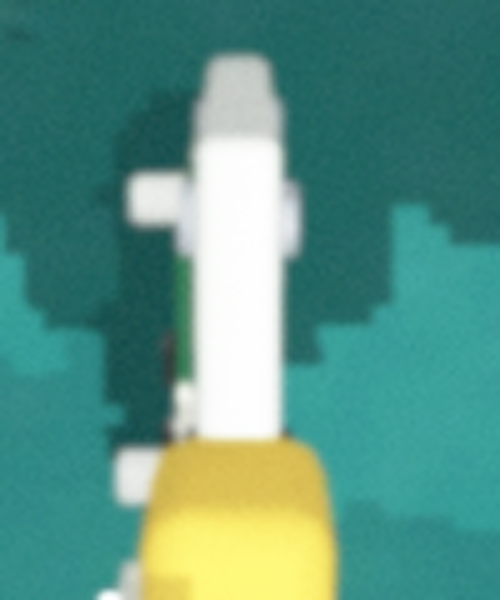

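```bash
python3 - <<'E'
from h import *
p=load('w2')
cv2.imwrite('pics/w2f.png',np.vstack([cv2.resize(p['image'][82:102,230:400,::-1],None,fx=4.7,fy=9,interpolation=cv2.INTER_CUBIC),cv2.resize(p['image'][200:226,230:400,::-1],None,fx=4.7,fy=9,interpolation=cv2.INTER_CUBIC)]))
E
```

```text
(no output)
```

View pics/w2f.png

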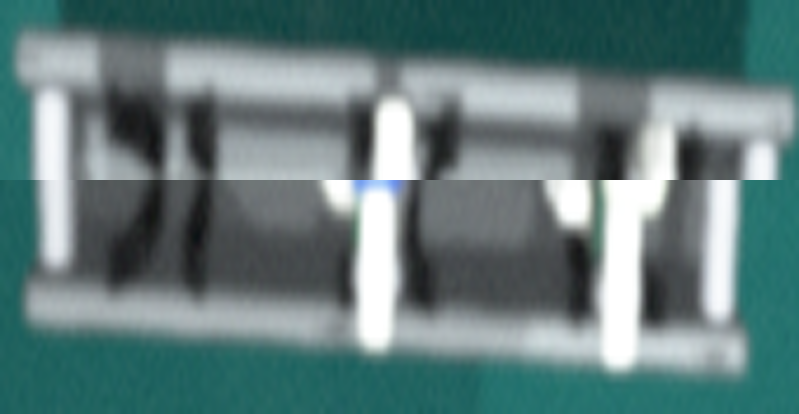

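```bash
python3 - <<'E'
from h import *
p=load('w2')
b=unproj(p,[(262,86.4),(262,91.8),(262,212.4),(262,216.9)],52); print(b)
print('slot2 centre x', b[:,0].mean())
u=230+375/4.7
c=unproj(p,[(u,82+55/9),(u,82+103/9),(u,200+135/9),(u,200+157/9)],52); print(c)
E
```

```text
[[424.59 134.1   52.  ]
 [429.48 133.96  52.  ]
 [547.4  130.35  52.  ]
 [552.15 130.21  52.  ]]
slot2 centre x 488.40670905324305
[[425.97 179.9   52.  ]
 [430.81 179.9   52.  ]
 [549.96 179.8   52.  ]
 [552.54 179.79  52.  ]]
```

```bash
python3 - <<'E'
from h import *
print('w8',unproj(load('w8'),[(318,221)],84)[0][0]+37-483.89, unproj(load('w8'),[(318,159.6)],84)[0][0]+57-483.89)
print('w14',unproj(load('w14'),[(318,238)],76)[0][0]+37-479.36,unproj(load('w14'),[(318,177)],76)[0][0]+57-479.36)
# bench contact edge bottom front z=0
print('w14 bottom',unproj(load('w14'),[(318,150+55/5)],0)[0][0]+57-479.36)
plan([(480.6,135.7,181,1.541),(480.6,135.7,138,1.541)])
E
```

```text
w8 2.7921498376398404 2.0711920016934755
w14 8.727948353030001 7.59647917075722
w14 bottom 7.8003194341774815
(480.6, 135.7, 181, 1.541) -> [np.float64(11.0), np.float64(-10.77), np.float64(0.22), -0.0]
(480.6, 135.7, 138, 1.541) -> [np.float64(11.0), np.float64(-6.47), np.float64(0.22), -0.0]
```

Emit:
apply_moves --pt "0 -2 0 0 0" --pt "0 -6 0 0 0" --pt "0 -11 0 0 0" --pt "4 -12 0.2 0 0" --pt "8 -12 0.2 0 0" --pt "10.95 -12 0.2 0 0" --pt "10.95 -10 0.2 0 0" --pt "10.95 -7 0.2 0 0" --pt "10.95 -6.5 0.2 0 0" --pt "10.95 -6.5 0.2 0 0" --pt "10.95 -6.5 0.2 0 0"

```text
clock: 20.65
eef_pos: [481.5, 135.3, 139.2]
tool_rot: [-1.573, -0.001, 1.541]
force: [-0.7, 0.2, -1.0]
width: 10.3
```

```bash
python3 -c "
from h import *
commit([10.95,-6.5,.2,0])
p=snap('wrist','w15')
cv2.imwrite('pics/w15c.png',cv2.resize(p['image'][130:300,250:400,::-1],None,fx=3.5,fy=3.5,interpolation=cv2.INTER_CUBIC))
p=snap('side','s15')
q=p['image'][150:250,220:320,::-1]
cv2.imwrite('pics/s15c.png',cv2.resize(q,None,fx=5.4,fy=5.4,interpolation=cv2.INTER_CUBIC))
"
```

```text
cmd [480.75 135.23 138.31   1.54] meas [481.51 135.32 139.21] [-1.57 -0.    1.54] t 20.65 F [-0.69  0.21 -1.02] w 10.3
```

View pics/w15c.png

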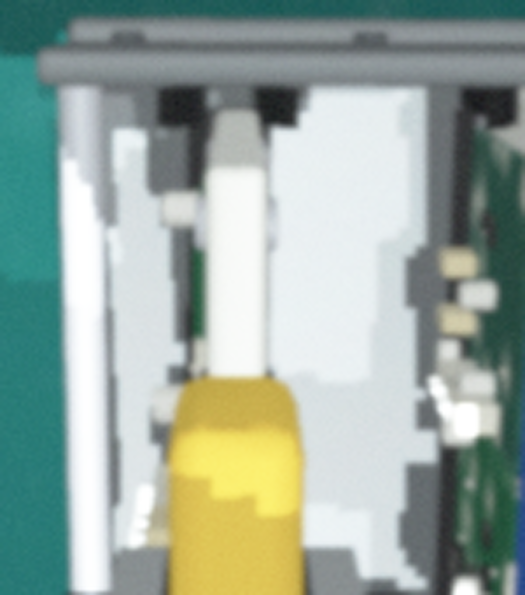

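View pics/s15c.png

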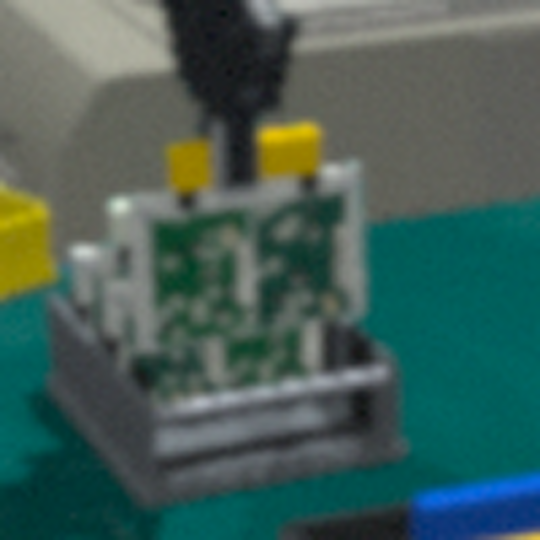

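```bash
python3 - <<'E'
from h import *
p=load('w15')
a=unproj(p,[(317,161.4)],66)[0]; b=unproj(p,[(317,154.3)],52)[0]; g=unproj(p,[(250+234/3.5,160)],55)[0]
print(a,b,a-b,g)
s=ctrl.read_state(); print(s['eef_pos'])
E
```

```text
[432.67 137.21  66.  ] [429.91 137.29  52.  ] [ 2.75 -0.08 14.  ] [432.75 137.13  55.  ]
[481.39 135.32 139.16]
```

Emit:
apply_moves --pt "0 0.5 0.1 0 0" --pt "0 1 0.1 0 0" --pt "0 1.5 0.1 0 0" --pt "0 2 0.1 0 0" --pt "0 2.5 0.1 0 0" --pt "0 2.5 0.1 0 0"

```text
clock: 21.5
eef_pos: [479.4, 134.9, 112.7]
tool_rot: [-1.57, 0.001, 1.541]
force: [-0.4, -1.7, -3.2]
width: 10.4
```

```bash
python3 -c "
from h import *
commit([0,2.5,.1,0])"
```

```text
cmd [479.75 135.26 113.31   1.54] meas [479.41 134.94 112.75] [-1.57  0.    1.54] t 21.5 F [-0.41 -1.74 -3.23] w 10.4
```

Emit:
apply_moves --pt "0 0.7 0 0 0" --pt "0 1.4 0 0 0" --pt "0 2.1 0 0 0" --pt "0 2.7 0 0 0" --pt "0 3.2 0 0 0" --pt "0 3.2 0 0 0"

```text
clock: 22.25
eef_pos: [479.8, 135.1, 81.3]
tool_rot: [-1.571, 0.0, 1.541]
force: [-0.6, -2.3, 1.1]
width: 11.3
```

```bash
python3 -c "
from h import *
commit([0,3.2,0,0])"
```

```text
cmd [479.75 135.26  81.31   1.54] meas [479.76 135.06  81.25] [-1.57  0.    1.54] t 22.25 F [-0.57 -2.31  1.06] w 11.3
```

```bash
python3 -c "
from h import *
plan([(491.5,235,185,1.541)])"
```

```text
(491.5, 235, 185, 1.541) -> [np.float64(10.0), np.float64(-10.37), np.float64(-0.88), -0.0]
```

Emit:
apply_moves --pt "0 0 0 0 3" --pt "0 0 0 0 3" --pt "0 -1 0 0 3" --pt "0 -5 0 0 3" --pt "0 -10 0 0 3" --pt "5 -10.4 -0.5 0 3" --pt "10 -10.4 -0.9 0 3" --pt "10 -10.4 -0.9 0 3" --pt "10 -10.4 -0.9 0 3"

```text
clock: 23.38
eef_pos: [491.5, 234.5, 185.6]
tool_rot: [-1.571, 0.001, 1.541]
force: [-0.1, 0.1, -0.5]
width: 29.8
```

```bash
python3 -c "
from h import *
commit([10,-10.4,-.9,0])
p=snap('wrist','w16')
p=snap('side','s16')
q=p['image'][150:250,220:320,::-1]
cv2.imwrite('pics/s16c.png',cv2.resize(q,None,fx=5.4,fy=5.4,interpolation=cv2.INTER_CUBIC))
"
```

```text
cmd [491.73 234.95 185.31   1.54] meas [491.46 234.52 185.55] [-1.57  0.    1.54] t 23.38 F [-0.11  0.1  -0.51] w 29.8
```

View pics/w16.png

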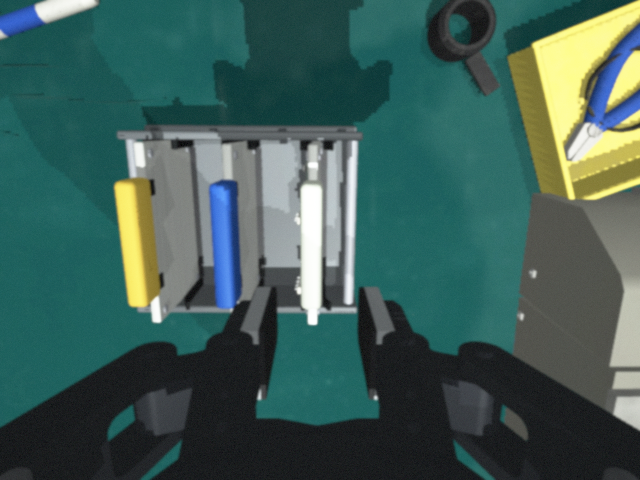

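View pics/s16c.png

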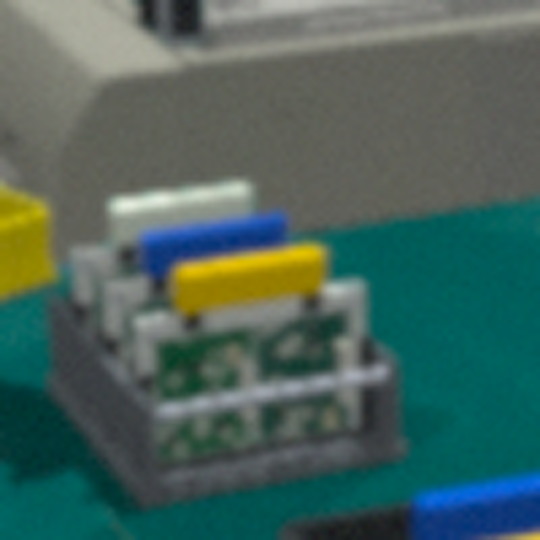

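```bash
python3 - <<'E'
from h import *
p=load('w16')
cv2.imwrite('pics/w16c.png',cv2.resize(p['image'][130:330,270:370,::-1],None,fx=3,fy=3,interpolation=cv2.INTER_CUBIC))
b=unproj(p,[(314,145),(312,324)],84);print(b,b.mean(0)); b=unproj(p,[(311.5,182),(311.5,309)],106); print(b,b.mean(0))
b=unproj(p,[(316,138),(316,309)],52);print(b,b.mean(0))
E
```

```text
[[435.23 234.73  84.  ]
 [547.78 229.96  84.  ]] [491.51 232.34  84.  ]
[[453.72 233.01 106.  ]
 [527.31 230.62 106.  ]] [490.52 231.82 106.  ]
[[431.96 235.85  52.  ]
 [551.92 232.29  52.  ]] [491.94 234.07  52.  ]
```

View pics/w16c.png

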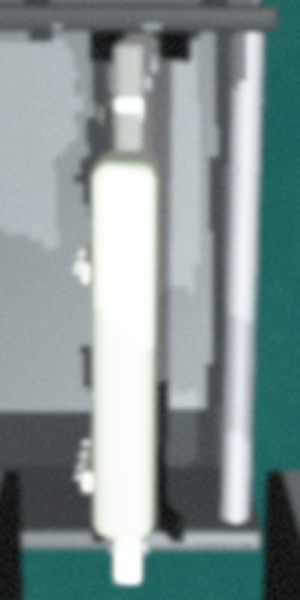

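Emit:
apply_moves --pt "0.02 4 0 0 3" --pt "0.02 7.5 0 0 3" --pt "0.02 9.5 0 0 3" --pt "0.02 10.4 0 0 3" --pt "0.02 10.4 0 0 3" --pt "0.02 10.4 0 0 0" --pt "0.02 10.4 0 0 0" --pt "0.02 10.4 0 0 0" --pt "0.02 10.4 0 0 0"

```text
clock: 24.6
eef_pos: [492.5, 235.0, 82.4]
tool_rot: [-1.572, -0.0, 1.541]
force: [-0.3, -2.7, 5.8]
width: 10.7
```

```bash
python3 -c "
from h import *
commit([.02,10.4,0,0])
p=snap('wrist','w17')
cv2.imwrite('pics/w17c.png',cv2.resize(p['image'][130:240,250:410,::-1],None,fx=4.5,fy=4.5,interpolation=cv2.INTER_CUBIC))
plan([(483.9,-91.3,200,1.481),(483.9,-91.3,140,1.481)])
"
```

```text
cmd [491.73 235.15  81.31   1.54] meas [492.46 235.01  82.36] [-1.57 -0.    1.54] t 24.6 F [-0.31 -2.66  5.78] w 10.7
(483.9, -91.3, 200, 1.481) -> [np.float64(-32.65), np.float64(-11.87), np.float64(-0.19), 0.06]
(483.9, -91.3, 140, 1.481) -> [np.float64(-32.65), np.float64(-5.87), np.float64(-0.19), 0.06]
```

View pics/w17c.png

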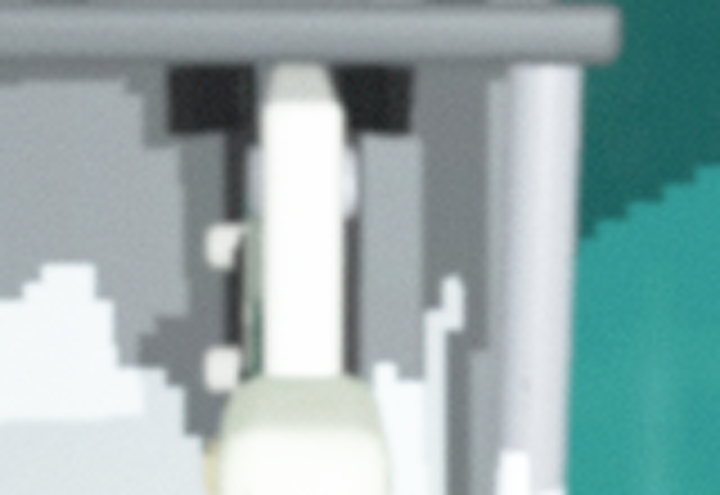

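```bash
python3 - <<'E'
from h import *
p=load('w17')
print('w17',unproj(p,[(318,214)],84)[0][0]+37-492.46, unproj(p,[(318,152.7)],84)[0][0]+57-492.46)
plan([(486.2,-91.5,200,1.481),(486.2,-91.5,146,1.481)])
E
```

```text
w17 0.45668590135568365 -0.3017781035385383
(486.2, -91.5, 200, 1.481) -> [np.float64(-32.67), np.float64(-11.87), np.float64(-0.42), 0.06]
(486.2, -91.5, 146, 1.481) -> [np.float64(-32.67), np.float64(-6.47), np.float64(-0.42), 0.06]
```

Emit:
apply_moves --pt "0 -1 0 0 0" --pt "0 -3 0 0 0" --pt "0 -7 0 0 0" --pt "0 -12 0 0 0" --pt "-3 -12.5 0 0 0" --pt "-8 -12.5 -0.1 0.01 0" --pt "-13 -12.5 -0.2 0.02 0" --pt "-18 -12.5 -0.3 0.03 0" --pt "-23 -12.5 -0.4 0.04 0" --pt "-28 -12.5 -0.42 0.05 0" --pt "-32 -12.5 -0.42 0.06 0" --pt "-32.7 -11 -0.42 0.06 0" --pt "-32.7 -8 -0.42 0.06 0" --pt "-32.7 -6.5 -0.42 0.06 0" --pt "-32.7 -6.5 -0.42 0.06 0" --pt "-32.7 -6.5 -0.42 0.06 0"

```text
clock: 26.65
eef_pos: [486.6, -91.2, 146.7]
tool_rot: [-1.571, -0.0, 1.482]
force: [0.4, 0.2, -1.7]
width: 10.6
```

```bash
python3 -c "
from h import *
commit([-32.7,-6.5,-.42,.06])
p=snap('wrist','w18')
cv2.imwrite('pics/w18c.png',cv2.resize(p['image'][130:300,230:410,::-1],None,fx=3.5,fy=3.5,interpolation=cv2.INTER_CUBIC))
p=snap('side','s18')
q=p['image'][130:330,200:400,::-1]
cv2.imwrite('pics/s18c.png',cv2.resize(q,None,fx=3,fy=3,interpolation=cv2.INTER_CUBIC))
"
```

```text
cmd [486.19 -91.83 146.31   1.48] meas [486.56 -91.16 146.72] [-1.57 -0.    1.48] t 26.65 F [ 0.41  0.22 -1.74] w 10.6
```

View pics/w18c.png

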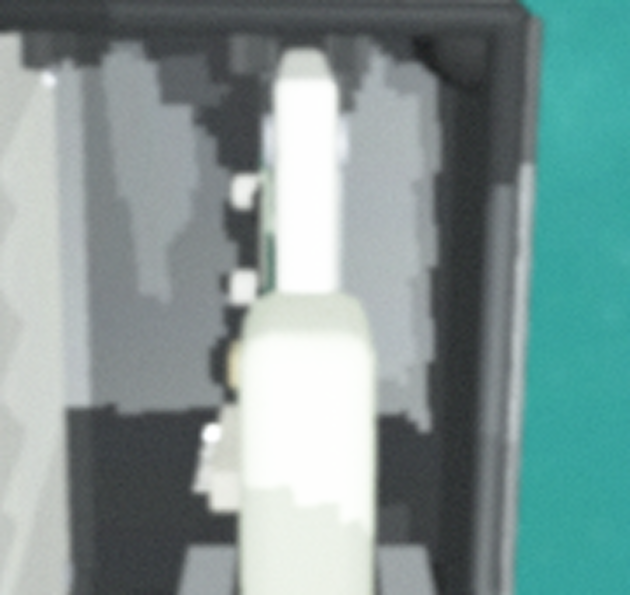

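View pics/s18c.png

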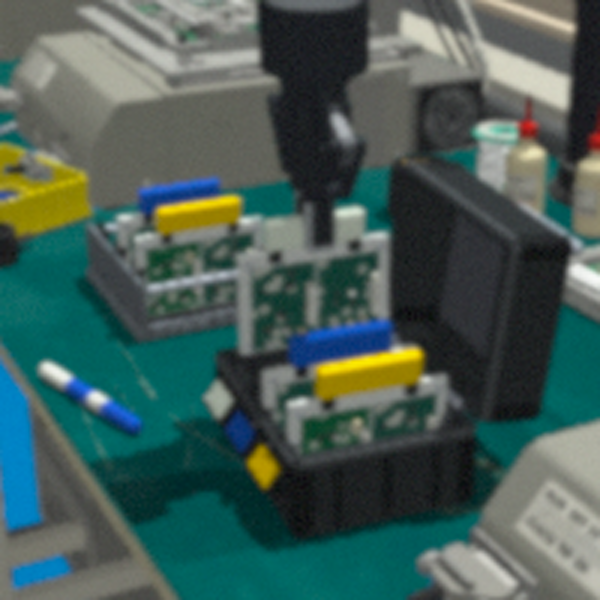

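```bash
python3 - <<'E'
from h import *
p=load('w18')
q=p['image'][120:165,270:380,::-1]; q=(255*(q/255.)**.45).astype(np.uint8)
cv2.imwrite('pics/w18d.png',cv2.resize(q,None,fx=7,fy=10,interpolation=cv2.INTER_CUBIC))
E
```

```text
(no output)
```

View pics/w18d.png

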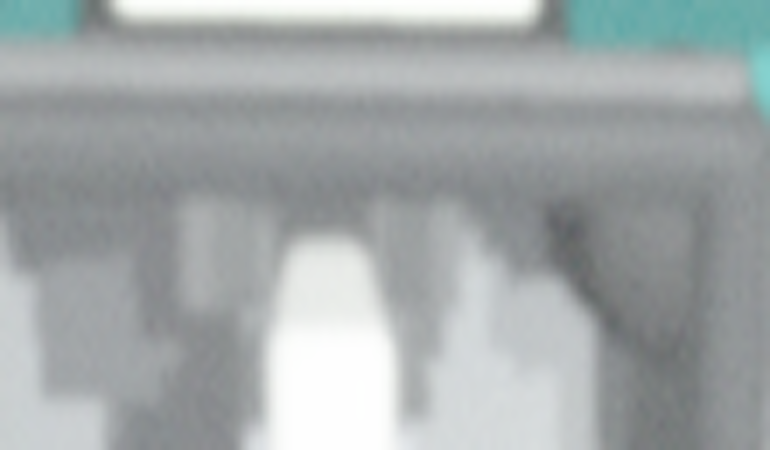

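```bash
python3 - <<'E'
from h import *
p=load('w8'); a=unproj(p,[(317,150.7)],62)[0]; b=unproj(p,[(317,159.6)],84)[0]; print('w8 rim',a,'plate',b,b-a)
p=load('w18'); a=unproj(p,[(317,139)],62)[0]; b=unproj(p,[(317,143.7)],72.3)[0]; c=unproj(p,[(317,153.4)],148.3)[0];print('w18 rim',a,'plate bot',b,'top',c,b-a)
print('slot gap', unproj(p,[(316.4,140)],59))
p=load('w17'); print('white rack gap', unproj(p,[(317,145)],52),unproj(p,[(318,152.7)],84))
print(ctrl.read_state()['eef_pos'])
E
```

```text
w8 rim [427.16 -85.77  62.  ] plate [428.93 -85.9   84.  ] [ 1.77 -0.13 22.  ]
w18 rim [426.95 -85.45  62.  ] plate bot [429.04 -85.63  72.3 ] top [429.69 -85.63 148.3 ] [ 2.1  -0.18 10.3 ]
slot gap [[427.51 -85.83  59.  ]]
white rack gap [[433.83 237.21  52.  ]] [[435.16 237.53  84.  ]]
[486.77 -91.52 147.03]
```

Emit:
apply_moves --pt "0 0.6 0.04 0 0" --pt "0 1.2 0.04 0 0" --pt "0 1.8 0.04 0 0" --pt "0 2.4 0.04 0 0" --pt "0 3 0.04 0 0" --pt "0 3 0.04 0 0"

```text
clock: 27.5
eef_pos: [485.4, -91.8, 115.7]
tool_rot: [-1.57, -0.0, 1.481]
force: [0.4, -0.2, -2.3]
width: 10.8
```

```bash
python3 -c "
from h import *
commit([0,3,.04,0])"
```

```text
cmd [485.79 -91.8  116.31   1.48] meas [485.38 -91.76 115.72] [-1.57 -0.    1.48] t 27.5 F [ 0.35 -0.2  -2.33] w 10.8
```

Free of contact with its lower edge well inside; on to the floor (TCP 82.4).

Emit:
apply_moves --pt "0 0.7 0 0 0" --pt "0 1.4 0 0 0" --pt "0 2.1 0 0 0" --pt "0 2.8 0 0 0" --pt "0 3.4 0 0 0" --pt "0 3.4 0 0 0"

```text
clock: 28.25
eef_pos: [485.6, -91.8, 82.4]
tool_rot: [-1.57, -0.0, 1.481]
force: [-1.4, 0.1, 1.5]
width: 10.9
```

```bash
python3 -c "
from h import *
commit([0,3.4,0,0])
plan([(639,-156.2,260,-.09),(639,-156.2,145,-.09)])"
```

```text
cmd [485.79 -91.8   82.31   1.48] meas [485.57 -91.85  82.35] [-1.57 -0.    1.48] t 28.25 F [-1.42  0.08  1.46] w 10.9
(639, -156.2, 260, -0.09) -> [np.float64(-5.04), np.float64(-17.77), np.float64(-15.84), 1.571]
(639, -156.2, 145, -0.09) -> [np.float64(-5.04), np.float64(-6.27), np.float64(-15.84), 1.571]
```

Emit:
apply_moves --pt "0 0 0 0 3" --pt "0 0 0 0 3" --pt "0 -1 0 0 3" --pt "0 -6 0 0 3" --pt "0 -12 0 0 3" --pt "0 -17.8 0 0 3" --pt "-0.5 -17.8 -1 0.15 3" --pt "-1 -17.8 -3 0.32 3" --pt "-1.5 -17.8 -5 0.5 3" --pt "-2 -17.8 -7 0.68 3" --pt "-2.5 -17.8 -9 0.86 3" --pt "-3 -17.8 -11 1.04 2.4" --pt "-4 -17.8 -13 1.22 2.4" --pt "-5 -17.8 -15 1.4 2.4" --pt "-5 -17 -15.9 1.571 2.4" --pt "-5 -15 -15.9 1.571 2.4" --pt "-5 -15 -15.9 1.571 2.4" --pt "-5 -15 -15.9 1.571 2.4"

```text
clock: 30.5
eef_pos: [639.9, -156.0, 233.3]
tool_rot: [-1.571, -0.001, -0.09]
force: [-0.9, -0.2, -0.0]
width: 24.0
```

```bash
python3 -c "
from h import *
commit([-5,-15,-15.9,1.571])
p=snap('wrist','w20')
p=snap('side','s20')
q=p['image'][130:330,200:400,::-1]
cv2.imwrite('pics/s20c.png',cv2.resize(q,None,fx=3,fy=3,interpolation=cv2.INTER_CUBIC))
p=snap('top','t20')
cv2.imwrite('pics/t20c.png',cv2.resize(p['image'][190:300,120:400,::-1],None,fx=2.8,fy=2.8,interpolation=cv2.INTER_CUBIC))
"
```

```text
cmd [ 639.67 -155.85  232.31   -0.09] meas [ 639.87 -155.96  233.29] [-1.57 -0.   -0.09] t 30.5 F [-0.9  -0.21 -0.04] w 24.0
```

View pics/w20.png

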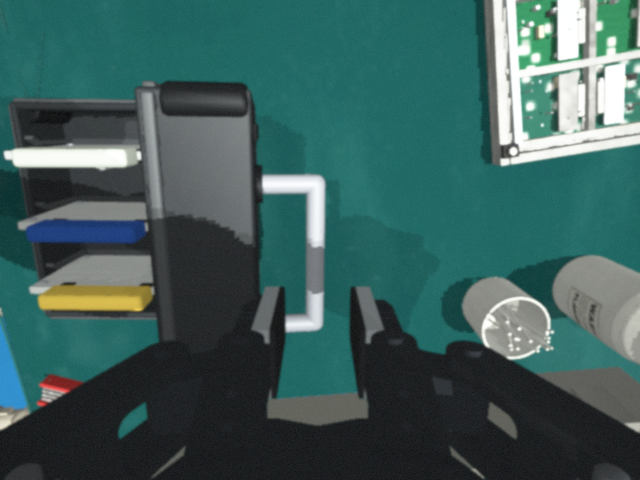

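View pics/s20c.png

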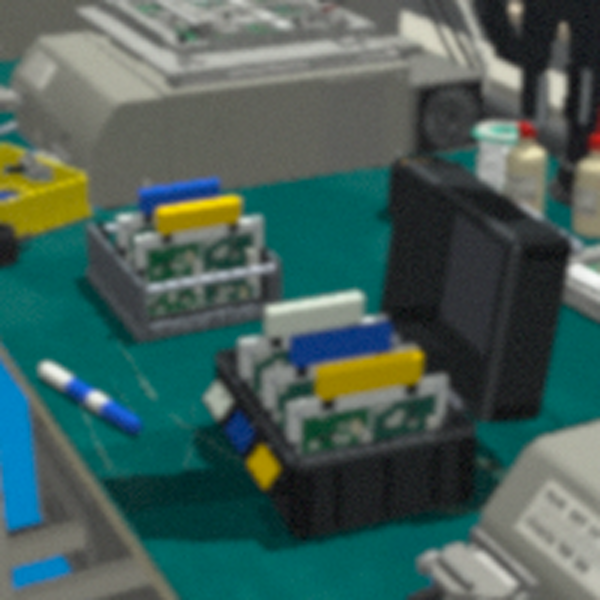

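View pics/t20c.png

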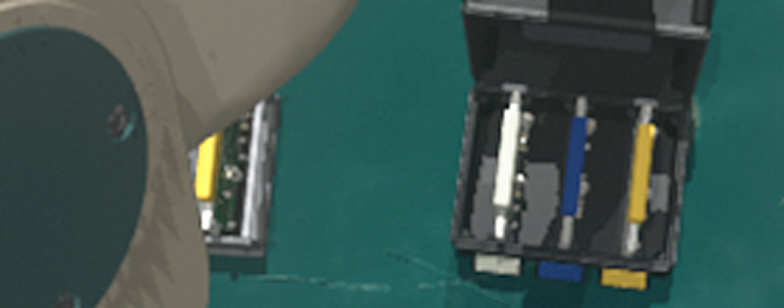

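Emit:
apply_moves --pt "-0.07 4 0 0 2.4" --pt "-0.07 6.5 0 0 2.4" --pt "-0.07 8 0 0 2.4" --pt "-0.07 9.2 0 0 2.4" --pt "-0.07 9.2 0 0 2.4" --pt "-0.07 9.2 0 0 0" --pt "-0.07 9.2 0 0 0" --pt "-0.07 9.2 0 0 0"

```text
clock: 31.65
eef_pos: [640.9, -156.2, 141.5]
tool_rot: [-1.571, -0.005, -0.09]
force: [4.4, 0.7, 4.2]
width: 7.5
```

```bash
python3 -c "
from h import *
commit([-.07,9.2,0,0])
p=snap('wrist','w21')"
```

```text
cmd [ 638.97 -155.79  140.31   -0.09] meas [ 640.91 -156.17  141.5 ] [-1.57 -0.   -0.09] t 31.65 F [4.39 0.7  4.15] w 7.5
```

View pics/w21.png

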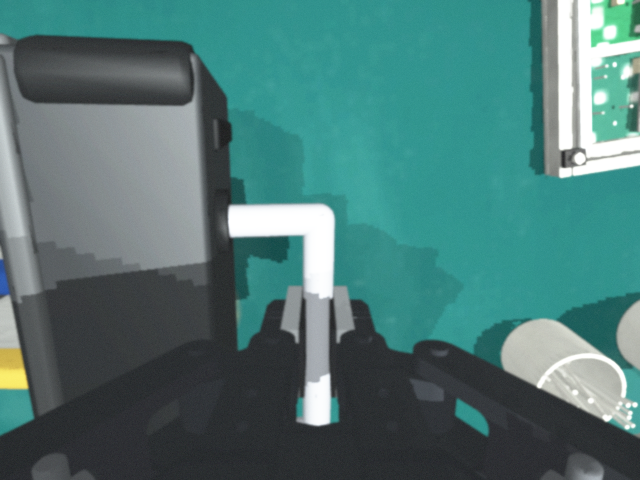

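Gripped as at release. Closing along the reverse arc, first half.

Emit:
apply_moves --pt "-1 -0.9 0 0 0" --pt "-2 -1.6 0 0 0" --pt "-3.6 -2.5 0 0 0" --pt "-5.3 -3.2 0 0 0" --pt "-7.1 -3.7 0 0 0" --pt "-9 -3.9 0 0 0" --pt "-10.9 -3.8 0 0 0" --pt "-12.7 -3.5 0 0 0" --pt "-12.7 -3.5 0 0 0"

```text
clock: 32.83
eef_pos: [511.4, -143.0, 178.6]
tool_rot: [-1.567, -0.001, -0.09]
force: [-6.6, 5.3, 31.5]
width: 7.1
```

```bash
python3 -c "
from h import *
commit([-12.7,-3.5,0,0])
p=snap('side','s22')
q=p['image'][130:330,200:400,::-1]
cv2.imwrite('pics/s22c.png',cv2.resize(q,None,fx=3,fy=3,interpolation=cv2.INTER_CUBIC))"
```

```text
cmd [ 512.48 -144.38  175.31   -0.09] meas [ 511.4  -143.01  178.6 ] [-1.57 -0.   -0.09] t 32.83 F [-6.59  5.34 31.46] w 7.1
```

View pics/s22c.png

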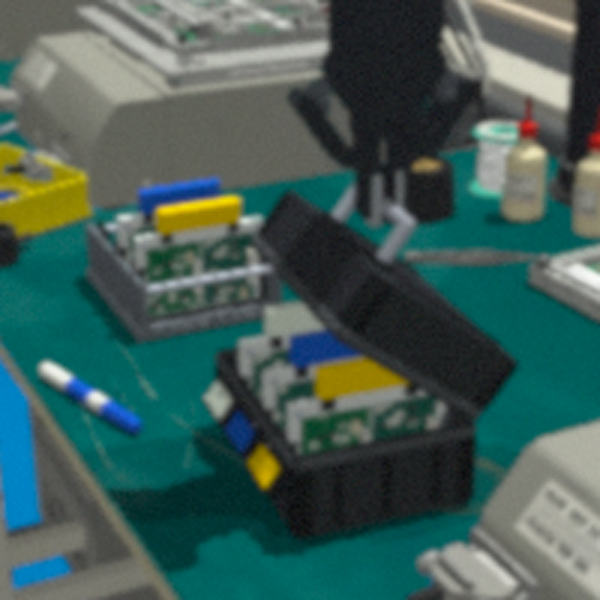

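Emit:
apply_moves --pt "-1 0.05 0 0 0" --pt "-1.8 0.35 0 0 0" --pt "-2.7 0.75 0 0 0" --pt "-3.5 1.2 0 0 0" --pt "-4.3 1.75 0 0 0" --pt "-5 2.25 0 0 0" --pt "-5.7 2.9 0 0 0" --pt "-6.3 3.5 0 0 0" --pt "-7 4.25 0 0 0" --pt "-7.4 4.8 0 0 0" --pt "-7.4 4.9 0 0 0" --pt "-7.4 4.9 0 0 0"

```text
clock: 34.38
eef_pos: [438.4, -135.8, 127.4]
tool_rot: [-1.567, 0.001, -0.089]
force: [0.3, 6.4, 19.7]
width: 7.6
```

```bash
python3 -c "
from h import *
commit([-7.4,4.9,0,0])
p=snap('side','s23')
q=p['image'][180:330,230:400,::-1]
cv2.imwrite('pics/s23c.png',cv2.resize(q,None,fx=4,fy=4,interpolation=cv2.INTER_CUBIC))"
```

```text
cmd [ 438.78 -137.72  126.31   -0.09] meas [ 438.45 -135.77  127.36] [-1.57  0.   -0.09] t 34.38 F [ 0.27  6.42 19.67] w 7.6
```

View pics/s23c.png

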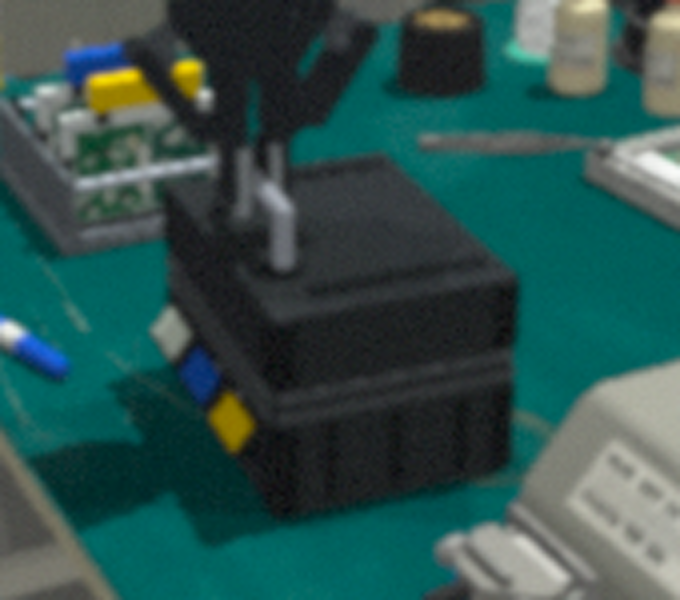

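Emit:
apply_moves --pt "0 0.1 0 0 0" --pt "0 0 0 0 4" --pt "0 0 0 0 4" --pt "0 0 0 0 4" --pt "0 -2 0 0 4" --pt "0 -7 0 0 4" --pt "0 -13 0 0 4" --pt "0 -18 0 0 4" --pt "0 -18 -5 0 4" --pt "0 -18 -5 0 4" --pt "0 -18 -5 0 4"

```text
clock: 35.8
eef_pos: [433.6, -187.1, 305.6]
tool_rot: [-1.57, 0.002, -0.091]
force: [0.6, 0.5, -0.6]
width: 39.7
```

```bash
python3 -c "
from h import *
commit([0,-18,-5,0])
p=snap('wrist','w24')
marks(p,['lid_handle'])
p=snap('side','s24')
marks(p,['lid_handle','carrier_stray','carrier_spare','pendant','hexset'])
a=load('side' if 0 else 's4')['image'].astype(int); b=p['image'].astype(int)
# top-corner/rim comparison with the closed start picture
print(np.abs(a-b).mean(2)[215:315,290:360].mean())
q=p['image'][130:330,200:400,::-1]
cv2.imwrite('pics/s24c.png',cv2.resize(q,None,fx=3,fy=3,interpolation=cv2.INTER_CUBIC))"
```

```text
cmd [ 434.29 -187.52  306.31   -0.09] meas [ 433.61 -187.08  305.57] [-1.57  0.   -0.09] t 35.8 F [ 0.55  0.53 -0.59] w 39.7
lid_handle [(array([ 439.3, -135.2,  145.1]), 0.56)]
lid_handle [(array([ 440. , -140.9,  145.5]), 0.82)]
carrier_stray [(array([485.7, 131.6,   4.9]), 0.85)]
carrier_spare [(array([ 482.2, -141.7,   -5.7]), 0.63)]
pendant [(array([ 413.2, -474.9,    4.4]), 0.75)]
hexset [(array([ 388.4, -337.2,    0.4]), 0.59)]
4.659571428571429
```

View pics/w24.png

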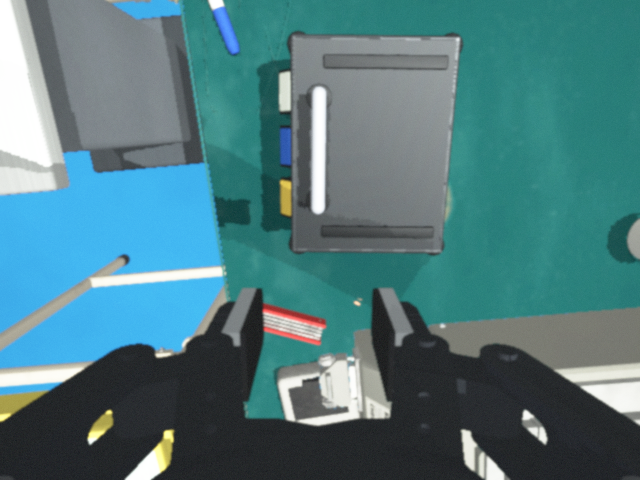

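View pics/s24c.png

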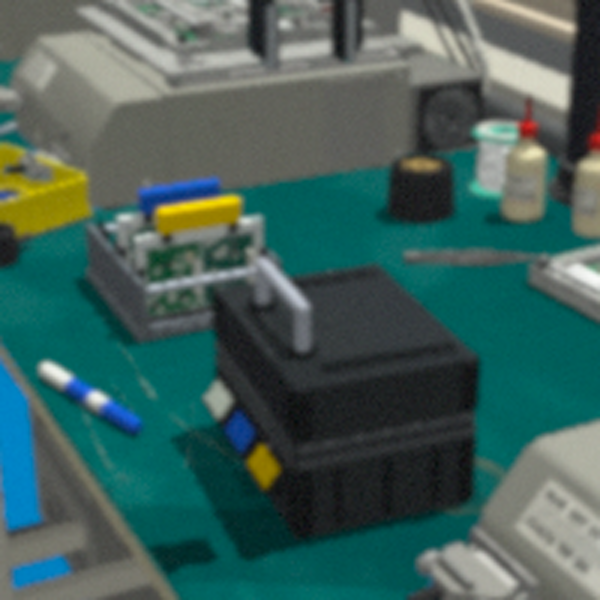

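```bash
python3 - <<'E'
from h import *
a=cv2.imread('pics/side0.png',0).astype(np.float32); b=cv2.imread('pics/s24.png',0).astype(np.float32)
for n,(r0,r1,c0,c1) in dict(handle=(212,250,278,310),lidfront=(235,285,270,300),rest=(270,310,300,360),spare=(185,215,240,275)).items():
    A,B=a[r0:r1,c0:c1],b[r0:r1,c0:c1]
    print(n,cv2.phaseCorrelate(A,B,cv2.createHanningWindow((c1-c0,r1-r0),cv2.CV_32F)),np.abs(A-B).mean())
print(ctrl.read_state()['force'])
E
```

```text
handle ((0.13480276197288532, -0.22616135315962538), 0.8194235999137163) 5.2598686
lidfront ((0.03883328800086083, 0.029147222631149106), 1.2448490905761718) 1.2276077
rest ((0.3502817467177657, -0.2332560812640878), 0.8676741286118825) 1.165064
spare ((0.003549799838086898, -2.152617035769488), 0.6979488637712267) 38.282856
[-0.33  0.83  0.87]
```

```bash
python3 -c "
from cell import ctrl
print(ctrl.finish_job())"
```

```text
the job is handed in; nothing more can be done
None
```

The job is handed in at about 36 s. I opened the lid and moved the stray yellow carrier to the free rack slot (`rack_slot2`). The white carrier went from the rack into the white tag's slot, and I closed the lid.

**One problem on the way:** the first try at seating the stray jammed on the rack's rear wall and tilted it in the grip. I set it down on the bench to level it, regripped and measured it again. It then went in without force.

**Last checks:**
- **White and stray carriers:** both reached the same floor height they had when seated before. In the pictures they stand level with their neighbours. The lid hides the carriers in the case now, so that check was made before closing.
- **Lid:** the lid region matches the first closed picture to within half a pixel, and I pressed it down with about 20 N at the handle.
- **Pendant and hex set:** the networks' positions are within about 7 mm of the first ones, near their error.
- **Spare blue carrier:** I checked this only by eye. The image comparison there was useless because the carriers around it changed, and the network's last hit for it was on the case, so a false one. I never touched the carrier.

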